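Pile of stretcher plates into the sliding-door cabinet

ROBOT

A 6-joint arm with a two-finger parallel gripper is mounted at the origin on the work surface. World frame = base frame: x ahead of the robot, y to its left, z up, the work surface at z = 0. Lengths are in m, angles in degrees, forces in N, time in s.
With the tool pointing down it reaches from about 0.3 to 0.75 m from the base axis. Payload 8.5 kg.
Tool frame: the origin (TCP) lies at the very end of the fingers, on their centre line; the grasp point (between the pads) lies 19 mm behind it (env.grasp_offset is the distance from the TCP to the grasp point, in m); y points along the fingers, z is the direction in which the jaws open and shut, and the axes are right-handed (so a half turn about y gives the same grasp; the last joint's range is limited). The gripper opens to 85 mm and grips with 20 to 120 N. Pads are 22 mm wide; open, the fingers measure 114 mm over their backs; the gripper's body (76 mm by 85 mm) begins 54 mm behind the grasp point. The pads swing forward as they close: fully open they stand 13 mm farther back than shut.
Start: joints at [-75.59, 21.807, 74.336, -0, 83.858, -12.336], TCP at [0.248, -0.491, 0.231] pointing down, gripper open.
Joint ranges: [-178.18, 178.18], [-50.72, 133.34], [12.68, 142.11], [-81.47, 261.47], [9.98, 163.14], [-165.26, 165.26]. Speed limits (degrees/s): [136.94, 136.94, 180, 180, 180, 180].

INTERFACE

Orientations are given as a 3x3 rotation matrix whose columns are the frame's x, y, z axes.
In Python, from rig import env gives the robot as it stands. The module is installed in compiled form; this text tells all that it offers.
- The arm moves only by the shell command python3 -m pendant 'ROWS' [FORCE]. ROWS is JSON, a list of rows, each a list of 3 entries, a list of its own where there are three numbers: the shift along the world's x, y, z as a fraction of full scale, then the turn about the world's z as a fraction of full scale, then the opening, from 0 (shut) to 1 (fully open). A call has 1 to 12 rows; each row shifts and turns the commanded pose from where the row before left it; what a row does not reach is not made up. Full scale, the value 1, is 30 mm for a shift and 5 degrees for a turn. A row lasts 1/12 s, in which the tool goes at most 41.7 mm and 7.16 degrees, less where a joint would pass 70% of its speed; a pose out of reach is approached as far as the arm can. A call with a number of a shift or a turn outside -1 to 1 is refused whole. A call with a gripper value outside its range is refused whole. The fingers move at their own pace and stop on an object; FORCE is the grip in N (left out, the last holds). Time passes only in rows, so rows that do not move let the fingers close. It gives the time, the measured TCP pose, the force and the opening at its end, in the units of the state.
- env.observe(): the state, without advancing time (a new reading comes with each control period).
- env.get_image(name): name is "scene" or "top" or "wrist"; returns (picture, depth): 420x560x3 uint8, red, green, blue; 420x560 float32, m along the optical axis (not along the pixel's ray), 0 where there is no reading.
- env.camera_model(name): a dict with "camera_matrix" (3x3 intrinsics, pixels), "dist_coeffs" ([k1, k2, p1, p2, k3] as OpenCV has them; the pictures are not rectified), "R" (3x3) and "t" (3): a world point X has camera coordinates R X + t; the wrist camera has in their place "tool_from_camera" (4x4, takes a point from camera to tool coordinates, whose origin is the TCP and whose axes are the tool frame's). Camera axes: x right, y down, z forward; pixel columns grow to the right and rows downward; lengths in m; the calibration is good to about 2 mm. A picture is of the moment at which its call begins: read the wrist's pose just before it. camera_model takes no time and is no camera call.
- env.close_job(): hands the job in, once; it reports no verdict.
The state is a dict: "time_s": time; "q": joint angles; "qvel": joint speeds; "joint_efforts": joint torques, N m; "position": TCP position; "tool_rot": TCP orientation; "ft_force": force on the tool from outside, world axes, zero at the start; "wrist_torque": the same for the moment, N m; "grip_width": finger opening in m.
Only numpy, scipy, OpenCV 4.12 (cv2) and the standard library are available. Lean on these libraries where they do the work, as an engineer would, in place of code of your own. Each camera call takes 0.05 s, during which the arm holds its last target.

TASK

Put the flat maple stretcher plates away: slide the door of the low pine cabinet fully open, gather all the plates on the bench into one square pile, and carry the whole pile in one go into the snug bay, tilting it in under the edge of the door so that the plates lie flat on the bay's floor. Slide the door fully shut, then lock it by standing the thick maple block upright on its small end in the well just behind the door. Leave the paperweight, the corner joiner and the hanging bracket where they are.

Things in the scene. Friction and masses are not known exactly. Their poses are not given: they have to be found in the camera images.
- cabinet: Low pale pine cabinet fixed to the bench, 211 (x) x 148 mm (y); side walls 42 mm high, brass runners on them to 54 mm. Origin: underside, below the middle of the bay; it reaches from x = -154 to +57 mm. Base 8 mm thick. x: sliding direction (the door opens towards -x, roughly to the robot), z up. Its walls are given at bay, well, far_wall.
- bay (a point): Centre of the bay's floor, 8 mm above the bench; axes as the cabinet's. Bay 98 mm long (x -49 to 49). Four corner cheeks, 24 mm high, at |x| 26 to 49 leave 56 mm of width (y) for the plates; between them (|x| under 26) the bay is 128 mm wide: room for fingers. Its -x wall is 8 mm thick, 32 mm high above the floor.
- lip (a point): Mid-point, on the underside, of the edge that the fully open door has over the bay (fixed to the cabinet): 8 mm inside the bay's -x wall, 36 mm above the bay floor. So a pile cannot go straight down: it must be tilted with its -x end low, that end slid under the door's edge, and then be levelled.
- far_wall (a point): Middle of the top of the bay's far (+x) wall, 8 mm thick (x 49 to 57 from the bay's centre), its top 24 mm above the bay's floor.
- well (a point): Centre of the well's floor, 8 mm above the bench; axes as the cabinet's. The well, on the bay's -x side, is 44 mm long (x), 128 mm wide (y), 32 mm deep. The open door covers it; the shut door leaves it free (the door's rear edge is then 2 mm beyond the well's +x edge).
- door (a joint): Sliding door of the cabinet: 0 = shut, 0.094 m = fully open (moved 94 mm towards the cabinet's -x). It stays where it is left (friction about 1.5 N). Panel 108 x 130 x 8 mm, underside 44 and top 52 mm above the bench.
- door_handle (a point): Centre of the brass rib handle standing on the door near its rear (-x) end: 14 mm thick (x), 50 mm long (y), 26 mm high, from 52 to 78 mm above the bench; axes as the cabinet's. It moves with the door.
- plate1: Flat maple stretcher plate 90 (x) x 52 (y) x 7 mm (z), about 35 g, all four alike; origin at its centre. Two to four of them are present, lying flat on the bench.
- plate2: Flat maple stretcher plate 90 (x) x 52 (y) x 7 mm (z), about 35 g, all four alike; origin at its centre. Two to four of them are present, lying flat on the bench.
- plate3: Flat maple stretcher plate 90 (x) x 52 (y) x 7 mm (z), about 35 g, all four alike; origin at its centre. Two to four of them are present, lying flat on the bench.
- plate4: Flat maple stretcher plate 90 (x) x 52 (y) x 7 mm (z), about 35 g, all four alike; origin at its centre. Two to four of them are present, lying flat on the bench.
- block: Thick maple block 90 (x) x 60 (y) x 24 mm (z), about 110 g; origin at its centre. It lies on its broad face on the bench; to be stood on a 60 x 24 mm end, so that its x axis is vertical, in the well.
- paperweight: Bystander: green glass dome, 76 mm across, 43 mm high; origin at the centre of its underside.
- joiner: Bystander: chrome L-shaped corner joiner, legs 80 mm, 24 mm high; origin on its underside at the corner of the L.
- bracket: Bystander: cast zinc hanging bracket 90 x 50 mm, 46 mm high; origin at the centre of its underside.
Mind the look-alikes: they are no part of the job. What is shaped like the plate1 but green or purple is not meant.

How it is judged:
By the outcome, as a careful person would: the job done as asked, in the order asked, and still so for the second after the job is handed in, with the robot touching nothing.
Of plate1, plate2, plate3, plate4 only 2 to 4 are there at a start; the rules pass over those that are not, and their reading is None.
At some moment in a run one of plate1, plate2, plate3, plate4 may be knocked a few centimetres aside while the robot is not near it.
It also fails if it takes over 210 s, if anything falls off the work surface, if the arm or the gripper's body presses on something with over 40 N, if the wrist force passes 120 N, or if a joint passes its speed limit or range.

## Working session

There is one attempt and no reset: what is moved stays moved. The work goes in short steps, Python scripts to look and compute and a shell command to move; the robot and the scene stay as the last step left them, time stands still between calls to the robot, and variables do not carry over. Pictures are saved under pics/ and viewed, and the job is handed in when it is done.

```bash
ls; mkdir -p pics
cat > h.py <<'E'
import numpy as np, cv2
from rig import env
def grab(n):
    s=env.observe(); im,d=env.get_image(n); m=env.camera_model(n)
    K=np.array(m["camera_matrix"]);dc=np.array(m["dist_coeffs"])
    if "R" in m: R=np.array(m["R"]);t=np.array(m["t"])
    else:
        T=np.array(m["tool_from_camera"]); W=np.eye(4);W[:3,:3]=np.array(s["tool_rot"]);W[:3,3]=s["position"]
        C=np.linalg.inv(W@T);R=C[:3,:3];t=C[:3,3]
    return im,d,(K,dc,R,t)
def ray(px,z,c):
    K,dc,R,t=c
    p=cv2.undistortPoints(np.array(px,float).reshape(-1,1,2),K,dc).reshape(-1,2)
    v=np.c_[p,np.ones(len(p))]@R; o=-R.T@t
    return o+v*((z-o[2])/v[:,2])[:,None]
def cloud(d,c):
    K,dc,R,t=c
    h,w=d.shape
    u,v=np.meshgrid(np.arange(w),np.arange(h))
    p=cv2.undistortPoints(np.stack([u,v],-1).reshape(-1,1,2).astype(float),K,dc).reshape(-1,2)
    P=np.c_[p,np.ones(len(p))]*d.reshape(-1,1)
    return ((P-t)@R).reshape(h,w,3)
def proj(X,c):
    K,dc,R,t=c
    return cv2.projectPoints(np.array(X,float).reshape(-1,3),cv2.Rodrigues(R)[0],t,K,dc)[0].reshape(-1,2)
def save(n,im): cv2.imwrite("pics/"+n+".png",im[...,::-1])
E
python3 - <<'E'
from h import *
s=env.observe()
for k,v in s.items(): print(k,np.round(v,3).tolist())
print(env.grasp_offset)
for n in("scene","top","wrist"):
    im,d,c=grab(n); save("a_"+n,im)
    print(n, "origin",(-c[2].T@c[3]).round(3), c[2].round(2).tolist(), c[0].round(0).tolist())
E
```

```text
pics
time_s 0.0
q [-75.591, 21.843, 74.385, 0.001, 83.859, -12.336]
qvel [-0.068, -0.039, -0.046, -0.042, -0.159, -0.005]
joint_efforts [-0.0, -44.846, -23.127, -0.0, 0.005, 0.0]
position [0.247, -0.491, 0.231]
tool_rot [[-0.893, -0.0, 0.45], [-0.45, 0.001, -0.893], [-0.0, -1.0, -0.001]]
ft_force [-0.788, 0.97, 0.249]
wrist_torque [-0.044, 0.018, 0.074]
grip_width 0.085
0.0187
scene origin [ 1.133 -0.395  0.771] [[0.45, 0.9, -0.01], [0.61, -0.31, -0.73], [-0.66, 0.32, -0.69]] [[410.0, 0.0, 280.0], [0.0, 410.0, 208.0], [0.0, 0.0, 1.0]]
top origin [ 0.304 -0.092  1.411] [[0.02, -1.0, 0.0], [-0.99, -0.02, -0.15], [0.15, 0.0, -0.99]] [[516.0, 0.0, 284.0], [0.0, 516.0, 201.0], [0.0, 0.0, 1.0]]
wrist origin [ 0.322 -0.453  0.374] [[0.45, -0.89, -0.0], [-0.84, -0.43, 0.33], [-0.29, -0.15, -0.95]] [[307.0, 0.0, 279.0], [0.0, 307.0, 213.0], [0.0, 0.0, 1.0]]
```

View pics/a_scene.png

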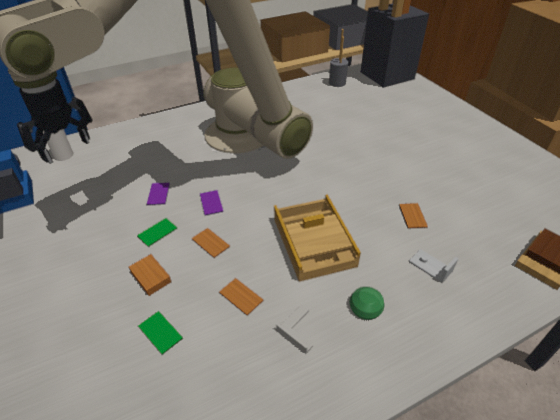

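View pics/a_top.png

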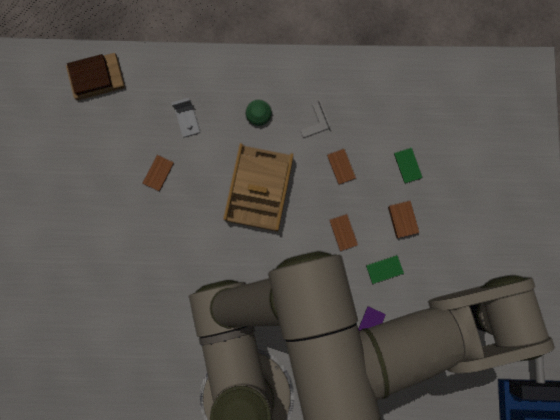

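```bash
cat >> h.py <<'E'
def rects(im,c,lo,hi,z,amin=120):
    hsv=cv2.cvtColor(im,cv2.COLOR_RGB2HSV); m=cv2.inRange(hsv,lo,hi)
    m=cv2.morphologyEx(m,cv2.MORPH_OPEN,np.ones((3,3),np.uint8))
    out=[]
    for k in cv2.findContours(m,cv2.RETR_EXTERNAL,cv2.CHAIN_APPROX_NONE)[0]:
        if cv2.contourArea(k)<amin: continue
        P=ray(k.reshape(-1,2),z,c)[:,:2]
        (x,y),(w,h),a=cv2.minAreaRect((P*1000).astype(np.float32))
        if w<h: w,h=h,w; a+=90
        a=(a+90)%180-90
        px=k.reshape(-1,2).mean(0)
        out.append((px.round(0).tolist(),round(x,1),round(y,1),round(w,1),round(h,1),round(a,1)))
    return out
E
python3 - <<'E'
from h import *
for n in("top","scene"):
    im,d,c=grab(n)
    hsv=cv2.cvtColor(im,cv2.COLOR_RGB2HSV)
    for p in ([(158,173),(341,166),(404,220),(260,165),(278,160)] if n=="top" else [(211,242),(241,296),(413,215),(150,274),(345,245)]):
        print(p,hsv[p[1],p[0]])
    print(n)
    for r in rects(im,c,(3,130,60),(16,255,255),0.007): print(r)
    P=cloud(d,c); 
    for p in [(158,173),(341,166),(404,220),(300,200)]: print(P[p[1],p[0]].round(3))
    x,y=(195,120) if n=="top" else (240,170)
    save("b_"+n, cv2.resize(im[y:y+140,x:x+160],None,fx=5,fy=4.2,interpolation=cv2.INTER_CUBIC)[:600,:800])
E
```

```text
(158, 173) [ 12 155  89]
(341, 166) [ 11 155  87]
(404, 220) [ 11 157  94]
(260, 165) [ 16 114 107]
(278, 160) [ 15 114  96]
top
([343.0, 232.0], 430.0, -250.7, 85.9, 48.1, 19.5)
([404.0, 219.0], 469.5, -415.7, 88.2, 58.6, 14.2)
([158.0, 173.0], 585.8, 262.9, 85.8, 49.9, -23.4)
([341.0, 166.0], 613.5, -244.2, 86.1, 48.4, 21.4)
[0.585 0.263 0.004]
[ 0.615 -0.244  0.005]
[ 0.465 -0.413  0.023]
[ 0.517 -0.132  0.004]
(211, 242) [ 14 168 155]
(241, 296) [ 15 178 155]
(413, 215) [ 14 169 154]
(150, 274) [ 15 179 160]
(345, 245) [ 19 122 180]
scene
([241.0, 296.0], 616.1, -247.3, 88.9, 50.4, 21.5)
([149.0, 274.0], 462.9, -414.5, 104.6, 61.9, 14.8)
([548.0, 247.0], 831.8, 490.8, 101.3, 74.8, -72.0)
([210.0, 242.0], 433.1, -253.8, 87.9, 50.5, 19.4)
([413.0, 215.0], 588.1, 258.5, 88.8, 51.1, -23.7)
([292.0, 47.0], -561.1, 506.7, 285.8, 58.3, -27.2)
([315.0, 40.0], -578.7, 634.4, 322.8, 108.1, -22.1)
([457.0, 36.0], -304.7, 1291.6, 1327.4, 586.5, -42.5)
[ 0.088 -0.3    0.001]
[0.315 0.209 0.002]
[0.59  0.23  0.003]
[ 0.389  0.027 -0.004]
```

View pics/b_scene.png

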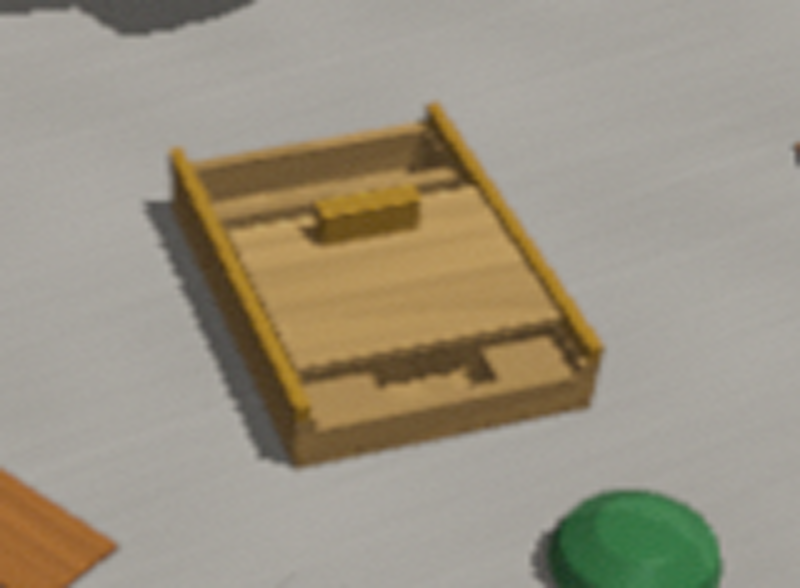

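View pics/b_top.png

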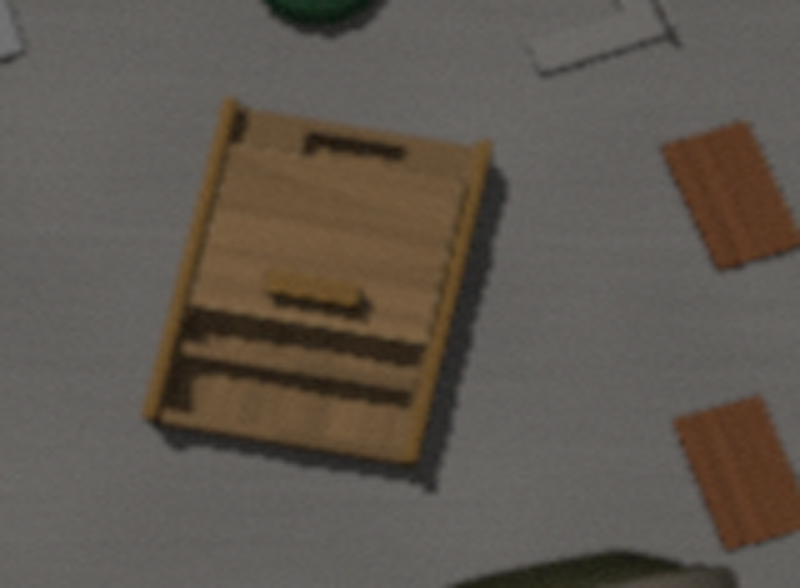

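Run:
```python
from h import *
im,d,c=grab("top")
# runner top outer corners from crop (x/5+195, y/4.2+120)
A=np.array([(150,415),(232,100),(490,145),(415,460)],float); A=A/[5,4.2857]+[195,120]
A=np.array([(150,415),(232,100),(490,145),(415,460)],float); A=np.c_[A[:,0]/5+195,A[:,1]/4.2+120]
P=ray(A,0.054,c); print(P.round(4))
for i in range(4):
    e=P[(i+1)%4]-P[i]; print(np.hypot(*e[:2]).round(4), np.degrees(np.arctan2(e[1],e[0])).round(1))
im2,d2,c2=grab("scene")
B=np.array([(178,152),(435,105),(600,350),(305,413)],float); B=np.c_[B[:,0]/5+240,B[:,1]/4.2+170]
Q=ray(B,0.054,c2); print(Q.round(4))
for i in range(4):
    e=Q[(i+1)%4]-Q[i]; print(np.hypot(*e[:2]).round(4), np.degrees(np.arctan2(e[1],e[0])).round(1))
for n,dd,cc in(("top",d,c),("scene",d2,c2)):
    X=cloud(dd,cc); m=(X[...,2]>0.047)&(X[...,2]<0.062)&(abs(X[...,0]-.53)<.15)&(abs(X[...,1]-.01)<.13)&(dd>0)
    p=(X[m][:,:2]*1000).astype(np.float32); print(n,len(p),cv2.minAreaRect(p))
    m=(X[...,2]>0.066)&(X[...,2]<0.09)&(abs(X[...,0]-.53)<.15)&(abs(X[...,1]-.01)<.13)&(dd>0)
    p=(X[m][:,:2]*1000).astype(np.float32); print(n,"handle",len(p),cv2.minAreaRect(p),X[m][:,2].mean())
```

```text
[[ 0.4553  0.0671  0.054 ]
 [ 0.6599  0.0301  0.054 ]
 [ 0.633  -0.1098  0.054 ]
 [ 0.4295 -0.0736  0.054 ]]
0.2079 -10.3
0.1425 -100.9
0.2066 169.9
0.1431 79.6
[[ 0.4361 -0.0715  0.054 ]
 [ 0.4594  0.0678  0.054 ]
 [ 0.6655  0.0303  0.054 ]
 [ 0.6421 -0.1098  0.054 ]]
0.1412 80.5
0.2095 -10.3
0.1421 -99.5
0.2095 169.5
top 2204 ((545.9007568359375, -19.024375915527344), (149.37969970703125, 211.910888671875), 79.6603012084961)
top handle 112 ((534.0567016601562, -17.632909774780273), (49.44346618652344, 15.081795692443848), 79.75100708007812) 0.07709250725778542
scene 2259 ((546.4267578125, -21.597625732421875), (149.02838134765625, 213.207763671875), 79.7188720703125)
scene handle 150 ((535.5772094726562, -20.318275451660156), (49.80339813232422, 16.139249801635742), 79.02616119384766) 0.07484116077998787
```

In the top view the orange (maple) plates are at (158,173), (341,166) and (343,232), and the thicker orange block (88x59 mm, 23 mm high) is at (404,220). The look-alikes are green at (408,165) and (384,270), and purple at (372,318). I'm choosing the three orange 90x52x7 plates. The pine cabinet is at (258,188), yawed -10.3°, with its door partly open. First I go to the handle.

```bash
python3 - <<'E'
from h import *
im,d,c=grab("top")
tiles=[cv2.resize(im[y-28:y+28,x-33:x+33],(264,224),interpolation=cv2.INTER_CUBIC) for x,y in [(158,173),(341,166),(343,232),(404,220),(408,165),(384,270)]]
save("c_cands",np.vstack([np.hstack(tiles[:3]),np.hstack(tiles[3:])]))
E
python3 -m pendant '[[[0.6,0.98,0],0.66,1],[[0.6,0.98,0],0.66,1],[[0.6,0.98,0],0.66,1],[[0.6,0.98,0],0.66,1],[[0.6,0.98,0],0.66,1],[[0.6,0.98,0],0.66,1],[[0.6,0.98,0],0.66,1],[[0.6,0.98,0],0.66,1],[[0.6,0.98,0],0.66,0.5],[[0.6,0.98,0],0.66,0.5],[[0.6,0.98,0],0.66,0.5],[[0.6,0.98,0],0.66,0.5]]' 20
```

```text
time_s: 1.4
position: [0.4641, -0.1367, 0.2315]
tool_rot: [[-0.399, 0.0, 0.917], [-0.917, -0.0, -0.399], [0.0, -1.0, 0.0]]
ft_force: [-0.6, -0.4, 0.9]
grip_width: 0.0427
```

View pics/c_cands.png

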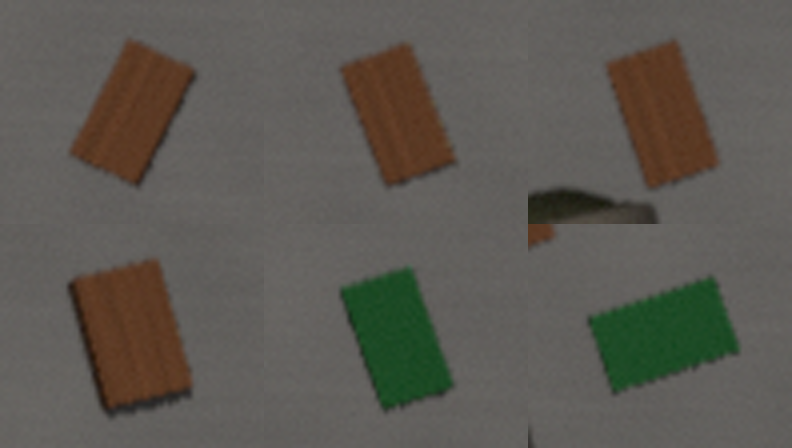

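The crops show plain maple grain on the three plates and the block, and the green ones are ruled out. Continuing to above the handle.

```bash
python3 -m pendant '[[[0.585,0.98,0],0.66,0.5],[[0.585,0.98,0],0.66,0.5],[[0.585,0.98,-0.5],0.66,0.5],[[0.585,0.98,-0.5],0.66,0.5],[[0,0,-0.5],0,0.5],[[0,0,0],0,0.5]]'
python3 - <<'E'
from h import *
for n in("wrist","scene","top"):
    im,d,c=grab(n); save("d_"+n,im)
    X=cloud(d,c); m=(X[...,2]>0.066)&(X[...,2]<0.085)&(abs(X[...,0]-.53)<.1)&(abs(X[...,1]+.02)<.1)&(d>0)
    p=(X[m][:,:2]*1000).astype(np.float32); print(n,"handle",len(p),cv2.minAreaRect(p) if len(p)>5 else 0)
    print(rects(im,c,(3,130,60),(17,255,255),0.007))
E
```

```text
time_s: 1.9
position: [0.5329, -0.019, 0.1836]
tool_rot: [[-0.179, -0.005, 0.984], [-0.984, 0.001, -0.179], [-0.0, -1.0, -0.005]]
ft_force: [-0.7, 0.4, 0.2]
grip_width: 0.0427
wrist handle 944 ((536.89794921875, -17.25238037109375), (49.88761901855469, 13.508893966674805), 79.62831115722656)
[([249.0, 361.0], 446.8, -245.6, 58.8, 52.2, 19.0), ([296.0, 182.0], 547.0, -29.4, 235.8, 166.8, -10.7)]
scene handle 148 ((536.3543701171875, -20.287439346313477), (49.6636848449707, 18.122234344482422), 80.60140991210938)
[([241.0, 296.0], 616.1, -247.3, 88.9, 50.4, 21.5), ([149.0, 274.0], 462.9, -414.4, 104.6, 62.2, 14.8), ([548.0, 247.0], 830.9, 491.0, 101.8, 73.8, -70.4), ([210.0, 242.0], 433.1, -253.8, 87.9, 50.5, 19.4), ([413.0, 215.0], 588.2, 258.5, 89.0, 51.0, -23.5), ([549.0, 129.0], 481.7, 948.5, 302.7, 87.9, -37.5), ([488.0, 50.0], -390.5, 1385.3, 1608.9, 824.8, -62.2)]
top handle 2 0
[([343.0, 232.0], 430.1, -250.9, 86.1, 47.6, 18.7), ([404.0, 219.0], 469.3, -415.5, 88.4, 58.5, 14.8), ([158.0, 173.0], 585.7, 262.3, 85.9, 50.1, -24.5), ([341.0, 166.0], 613.5, -244.2, 86.6, 48.4, 21.6)]
```

View pics/d_wrist.png

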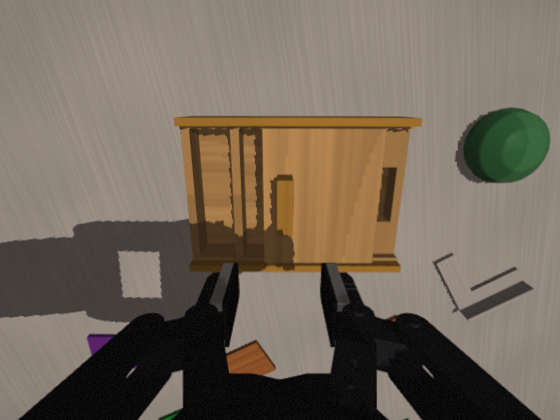

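View pics/d_scene.png

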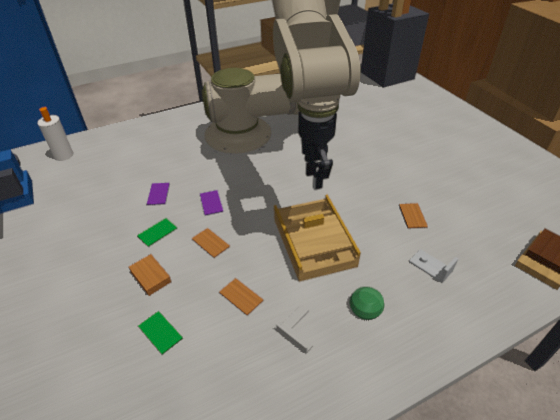

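```bash
python3 -m pendant '[[[0.05,0,-0.84],0,0.5],[[0.05,0,-0.84],0,0.5],[[0,0,-0.84],0,0.5],[[0,0,-0.84],0,0.5],[[0,0,-0.84],0,0.5],[[0,0,0],0,0],[[0,0,0],0,0],[[0,0,0],0,0],[[0,0,0],0,0],[[0,0,0],0,0],[[0,0,0],0,0]]' 40
```

```text
time_s: 2.97
position: [0.5374, -0.0216, 0.0619]
tool_rot: [[-0.181, 0.003, 0.983], [-0.983, -0.002, -0.181], [0.001, -1.0, 0.003]]
ft_force: [-1.8, -5.7, 3.3]
grip_width: 0.0128
```

```bash
python3 -m pendant '[[[-0.328,0.06,0],0,0],[[-0.656,0.12,0],0,0],[[-0.656,0.12,0],0,0],[[-0.328,0.06,0],0,0],[[-0.328,0.06,0],0,0],[[0,0,0],0,0]]'
```

```text
time_s: 3.47
position: [0.468, -0.0089, 0.0619]
tool_rot: [[-0.181, 0.004, 0.983], [-0.983, -0.002, -0.181], [0.002, -1.0, 0.004]]
ft_force: [-2.6, -6.9, 3.9]
grip_width: 0.0128
```

```bash
python3 -m pendant '[[[-0.1,0.018,0],0,0],[[-0.1,0.018,0],0,0],[[-0.1,0.018,0],0,0],[[0,0,0],0,0]]'
python3 - <<'E'
from h import *
im,d,c=grab("scene"); save("e1",cv2.resize(im[170:310,240:400],None,fx=5,fy=4.2,interpolation=cv2.INTER_CUBIC)[:600,:800])
E
```

```text
time_s: 3.8
position: [0.4676, -0.0089, 0.0621]
tool_rot: [[-0.183, 0.022, 0.983], [-0.983, -0.005, -0.183], [0.001, -1.0, 0.022]]
ft_force: [31.6, -5.7, -26.6]
grip_width: 0.013
```

View pics/e1.png

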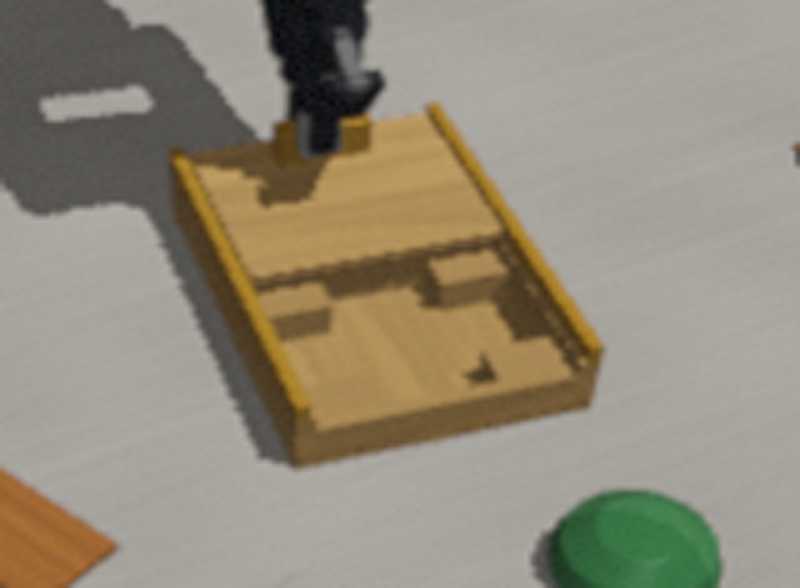

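Scene crop: the door is at its stop. Its front edge runs (255,285)-(500,240) over the bay, the handle is at the rear at (320,140), and there was 31 N of reaction. I'll release and go to plate B at (0.615,-0.246).

```bash
python3 -m pendant '[[[0.25,-0.045,0],0,0],[[0,0,0],0,0],[[0,0,0],0,0.5],[[0,0,0],0,0.5],[[0,0,0],0,0.5],[[0,0,0.8],0,0.5],[[0,0,1],0,0.5],[[0,0,1],0,0.5],[[0,0,1],0,0.5],[[0,0,0],0,1]]' 30 && python3 -m pendant '[[[0.41,-0.66,0],-0.97,1],[[0.41,-0.66,0],-0.97,1],[[0.41,-0.66,0],-0.97,1],[[0.41,-0.66,0],-0.97,1],[[0.41,-0.66,0],-0.97,1],[[0.41,-0.66,0],-0.97,1],[[0.41,-0.66,0],-0.97,1],[[0.41,-0.66,0],-0.97,1],[[0.41,-0.66,0],-0.97,1],[[0.41,-0.66,0],-0.97,1],[[0.41,-0.66,0],-0.97,1],[[0.41,-0.66,0],-0.97,1]]' && python3 -m pendant '[[[0,0,0],0,1],[[0,0,0],0,1]]'
python3 - <<'E'
from h import *
for n in("wrist","scene","top"):
    im,d,c=grab(n); save("f_"+n,im)
    for r in rects(im,c,(3,130,60),(17,255,255),0.007): print(n,r)
E
```

```text
time_s: 4.68
position: [0.4683, -0.0081, 0.1795]
tool_rot: [[-0.181, 0.009, 0.983], [-0.983, -0.002, -0.181], [0.0, -1.0, 0.01]]
ft_force: [-0.1, -0.1, 0.1]
grip_width: 0.0537
time_s: 5.68
position: [0.6143, -0.2461, 0.1739]
tool_rot: [[-0.933, -0.0, 0.36], [-0.36, 0.001, -0.933], [0.0, -1.0, -0.001]]
ft_force: [0.2, 0.0, -0.4]
grip_width: 0.0853
time_s: 5.85
position: [0.6138, -0.2458, 0.1733]
tool_rot: [[-0.931, -0.001, 0.364], [-0.364, 0.001, -0.931], [0.001, -1.0, -0.001]]
ft_force: [-0.2, 0.8, 0.0]
grip_width: 0.0854
wrist ([358.0, 350.0], 453.5, -420.4, 93.6, 54.9, 10.5)
wrist ([241.0, 330.0], 435.6, -263.1, 88.8, 24.6, 19.5)
wrist ([218.0, 326.0], 428.1, -237.5, 92.4, 24.0, 19.8)
wrist ([279.0, 187.0], 615.3, -244.9, 88.9, 51.0, 21.3)
wrist ([54.0, 162.0], 528.6, -10.1, 251.7, 153.7, -10.4)
scene ([241.0, 296.0], 615.9, -247.4, 88.5, 50.3, 21.5)
scene ([149.0, 274.0], 463.3, -414.3, 105.3, 62.2, 14.8)
scene ([548.0, 247.0], 832.1, 491.1, 101.0, 75.0, -72.5)
scene ([413.0, 215.0], 588.2, 258.5, 89.0, 51.0, -23.5)
scene ([548.0, 129.0], 468.8, 933.2, 293.1, 88.6, -53.2)
scene ([524.0, 101.0], 287.4, 1047.5, 277.8, 75.4, -61.3)
scene ([285.0, 46.0], -581.8, 473.9, 333.7, 56.5, -26.4)
scene ([479.0, 33.0], -446.1, 1430.1, 1553.9, 805.7, -68.8)
top ([405.0, 220.0], 469.1, -415.4, 87.9, 58.7, 14.8)
top ([158.0, 173.0], 585.8, 262.4, 85.7, 49.8, -24.1)
```

View pics/f_wrist.png

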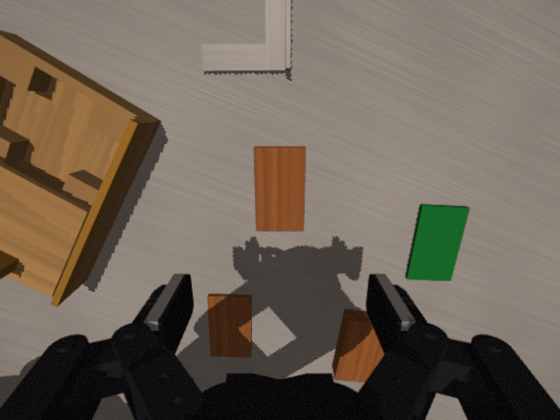

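```bash
python3 -m pendant '[[[0.04,0.01,-0.8],0,0.8],[[0,0,-0.8],0,0.8],[[0,0,-0.8],0,0.8],[[0,0,-0.8],0,0.8],[[0,0,-0.8],0,0.8],[[0,0,-0.8],0,0.75],[[0,0,-0.5],0,0.75],[[0,0,0],0,0.75],[[0,0,0],0,0.75]]'
python3 - <<'E'
from h import *
im,d,c=grab("wrist"); save("g_wrist",im)
im,d,c=grab("scene"); save("g_scene",cv2.resize(im[240:345,170:310],None,fx=5,fy=5,interpolation=cv2.INTER_CUBIC))
E
```

```text
time_s: 6.75
position: [0.615, -0.2444, 0.0155]
tool_rot: [[-0.931, -0.001, 0.365], [-0.365, 0.0, -0.931], [0.0, -1.0, -0.001]]
ft_force: [0.6, -0.1, 0.2]
grip_width: 0.0642
```

View pics/g_scene.png

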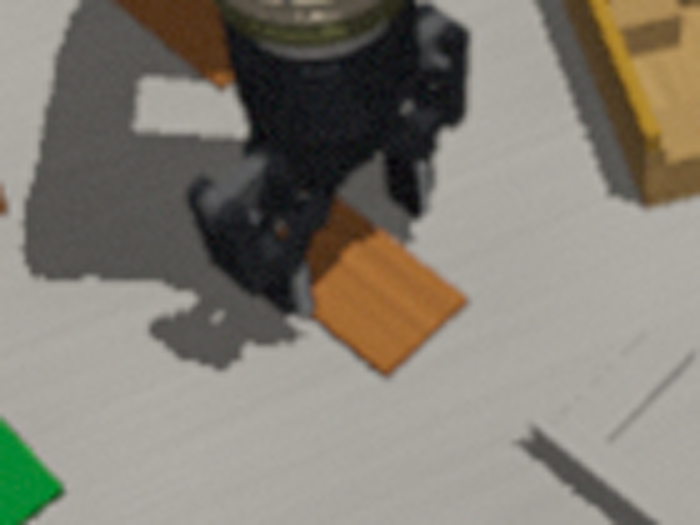

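```bash
python3 -m pendant '[[[0,0,-0.2],0,0.75],[[0,0,-0.15],0,0.75],[[0,0,0],0,0.75],[[0,0,0],0,0.75]]'
```

```text
time_s: 7.18
position: [0.615, -0.2451, 0.0047]
tool_rot: [[-0.931, -0.0, 0.364], [-0.364, 0.0, -0.931], [0.0, -1.0, -0.0]]
ft_force: [0.4, -0.0, 0.7]
grip_width: 0.0638
```

```bash
python3 -m pendant '[[[0,0,-0.07],0,0.75],[[0,0,0],0,0.5],[[0,0,0],0,0.5],[[0,0,0],0,0.5],[[0,0,0],0,0.5],[[0,0,0],0,0.5]]' 30
```

```text
time_s: 7.68
position: [0.6152, -0.2452, 0.003]
tool_rot: [[-0.931, 0.0, 0.364], [-0.364, -0.0, -0.931], [-0.0, -1.0, 0.0]]
ft_force: [-1.2, -0.0, 4.3]
grip_width: 0.0494
```

```bash
python3 -m pendant '[[[0,0,0.3],0,0.5],[[0,0,0.8],0,0.5],[[0,0,1],0,0.5],[[0,0,1],0,0.5],[[-0.7,0,0.5],0,0.5],[[-1,-0.04,0],-0.1,0.5],[[-1,-0.04,0],-0.1,0.5],[[-1,-0.04,0],-0.1,0.5],[[-1,-0.04,0],-0.09,0.5],[[-1,-0.04,0],0,0.5],[[-0.4,-0.02,0],0,0.5],[[0,0,0],0,0.5]]'
python3 -m pendant '[[[0,0,0],0,0.5]]'
python3 - <<'E'
from h import *
for n in("wrist","scene"):
    im,d,c=grab(n); save("h_"+n,im)
    for r in rects(im,c,(3,130,60),(17,255,255),0.007): print(n,r)
E
```

```text
time_s: 8.68
position: [0.4302, -0.2517, 0.1113]
tool_rot: [[-0.944, -0.001, 0.33], [-0.33, 0.0, -0.944], [0.0, -1.0, -0.0]]
ft_force: [0.3, 0.0, -0.2]
grip_width: 0.0495
time_s: 8.77
position: [0.4324, -0.2521, 0.1114]
tool_rot: [[-0.944, 0.001, 0.331], [-0.331, -0.001, -0.944], [-0.001, -1.0, 0.001]]
ft_force: [0.1, 0.3, 0.2]
grip_width: 0.049
wrist ([476.0, 230.0], 466.5, -421.0, 99.3, 74.5, 14.5)
wrist ([275.0, 272.0], 385.7, -268.8, 187.6, 91.6, 19.4)
wrist ([18.0, 66.0], 475.1, -28.8, 104.9, 32.4, -4.5)
scene ([149.0, 274.0], 462.9, -414.5, 104.6, 61.9, 14.8)
scene ([548.0, 247.0], 832.6, 491.6, 100.4, 75.6, -73.6)
scene ([210.0, 242.0], 432.6, -254.0, 88.9, 50.5, 19.4)
scene ([413.0, 215.0], 588.1, 258.5, 88.8, 51.1, -23.7)
scene ([207.0, 212.0], 319.6, -230.2, 106.9, 61.9, 19.1)
scene ([547.0, 127.0], 443.9, 949.6, 349.2, 109.1, -53.2)
scene ([527.0, 98.0], 265.3, 1077.0, 206.0, 82.7, -54.4)
scene ([503.0, 89.0], 190.6, 1049.2, 249.9, 61.8, -50.8)
scene ([321.0, 38.0], -583.8, 679.1, 359.0, 61.3, -30.2)
scene ([483.0, 34.0], -433.1, 1422.7, 1556.0, 812.9, -66.7)
```

View pics/h_wrist.png

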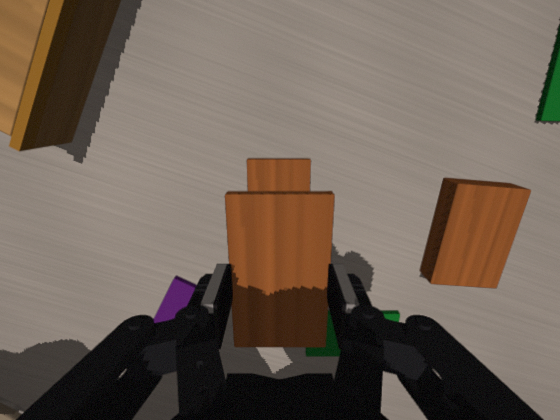

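Run:
```python
from h import *
im,d,c=grab("wrist")
s=env.observe(); p=np.array(s["position"]); R=np.array(s["tool_rot"]); a=-R[:,0]; b=R[:,2]
print("yaw axis",np.degrees(np.arctan2(a[1],a[0])),p)
def loc(P): return np.c_[(P-p)@a,(P-p)@b].round(4)
print("A far", loc(ray([(247,158),(311,158)],0.007,c)))
print("held far", loc(ray([(225.5,192),(334,193)],p[2]+.004,c)),"near",loc(ray([(233,347),(327,347)],p[2]+.004,c)))
```

```text
yaw axis 19.434554642255137 [ 0.43312852 -0.25188272  0.1108138 ]
A far [[ 0.045  -0.0258]
 [ 0.0449  0.0256]]
held far [[ 0.0458 -0.0252]
 [ 0.0452  0.0259]] near [[-0.045  -0.0263]
 [-0.0452  0.0271]]
```

```bash
python3 -m pendant '[[[-0.015,0,-0.8],0,0.5],[[0,0,-0.8],0,0.5],[[0,0,-0.8],0,0.5],[[0,0,-0.6],0,0.5],[[0,0,-0.15],0,0.5],[[0,0,-0.1],0,0.5],[[0,0,0],0,0.5],[[0,0,0],0,0.5]]'
```

```text
time_s: 9.58
position: [0.4323, -0.2521, 0.0141]
tool_rot: [[-0.943, 0.001, 0.332], [-0.332, -0.001, -0.943], [-0.001, -1.0, 0.001]]
ft_force: [-0.2, -0.4, 0.5]
grip_width: 0.0494
```

```bash
python3 -m pendant '[[[0,0,-0.1],0,0.5],[[0,0,-0.05],0,0.5],[[0,0,0],0,0.5],[[0,0,0],0,0.5]]'
```

```text
time_s: 9.92
position: [0.4322, -0.2522, 0.0099]
tool_rot: [[-0.943, 0.002, 0.332], [-0.332, -0.002, -0.943], [-0.001, -1.0, 0.002]]
ft_force: [0.2, 0.6, 8.7]
grip_width: 0.0489
```

```bash
python3 -m pendant '[[[0,0,0],0,0.78],[[0,0,0],0,0.78],[[0,0,0],0,0.78],[[0,0,0.3],0,0.85],[[0,0,0.8],0,1],[[0,0,1],0,1],[[0,0,1],0,1],[[0,0,1],0,1],[[0,0,1],0,1],[[0,0,0],0,1],[[0,0,0],0,1]]'
python3 - <<'E'
from h import *
for n in("wrist","scene"):
    im,d,c=grab(n); save("i_"+n,im)
    for r in rects(im,c,(3,130,60),(17,255,255),0.014): print(n,r)
E
```

```text
time_s: 10.83
position: [0.432, -0.252, 0.1635]
tool_rot: [[-0.943, 0.003, 0.332], [-0.332, -0.003, -0.943], [-0.002, -1.0, 0.003]]
ft_force: [-0.0, 1.0, -1.0]
grip_width: 0.0857
wrist ([444.0, 213.0], 468.3, -416.9, 94.9, 64.1, 15.0)
wrist ([278.0, 193.0], 432.6, -251.5, 88.1, 51.1, 19.3)
wrist ([53.0, 54.0], 491.5, -18.2, 121.7, 86.9, -9.1)
scene ([149.0, 274.0], 469.1, -414.4, 103.7, 61.3, 14.8)
scene ([548.0, 247.0], 834.7, 482.8, 100.3, 74.3, -72.2)
scene ([210.0, 241.0], 435.8, -254.8, 93.8, 52.6, 19.2)
scene ([413.0, 215.0], 593.1, 252.6, 88.0, 50.5, -23.5)
scene ([545.0, 123.0], 446.6, 934.2, 345.4, 117.4, -53.2)
scene ([323.0, 41.0], -541.8, 656.7, 275.7, 48.8, -31.4)
scene ([483.0, 40.0], -416.5, 1402.1, 1549.6, 805.8, -66.6)
```

View pics/i_wrist.png

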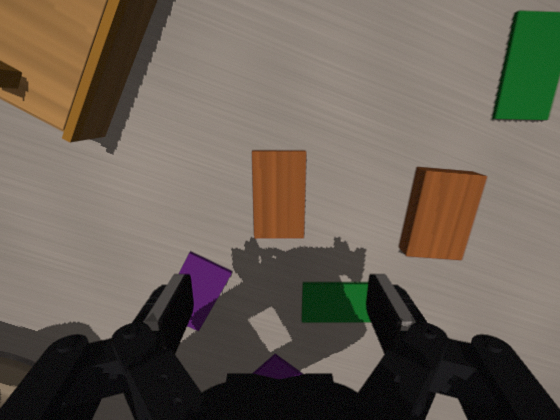

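The wrist view shows plate B square on plate A at (278,193), with no step visible. Now to plate C.

```bash
python3 -m pendant '[[[0.287,0.948,0],-0.48,1],[[0.287,0.948,0],-0.48,1],[[0.287,0.948,0],-0.48,1],[[0.287,0.948,0],-0.48,1],[[0.287,0.948,0],-0.48,1],[[0.287,0.948,0],-0.48,1],[[0.287,0.948,0],-0.48,1],[[0.287,0.948,0],-0.48,1],[[0.287,0.948,0],-0.48,1],[[0.287,0.948,0],-0.48,1],[[0.287,0.948,0],-0.48,1],[[0.287,0.948,0],-0.48,1]]' && python3 -m pendant '[[[0.287,0.948,0],-0.48,1],[[0.287,0.948,0],-0.48,1],[[0.287,0.948,0],-0.48,1],[[0.287,0.948,0],-0.48,1],[[0.287,0.948,0],-0.48,1],[[0.287,0.948,0],-0.48,1],[[0,0,0],0,1],[[0,0,0],0,1]]'
python3 - <<'E'
from h import *
for n in("wrist","scene","top"):
    im,d,c=grab(n); save("j_"+n,im)
    for r in rects(im,c,(3,130,60),(17,255,255),0.007): print(n,r)
E
```

```text
time_s: 11.93
position: [0.5346, 0.091, 0.1603]
tool_rot: [[-0.986, -0.003, -0.165], [0.165, 0.0, -0.986], [0.003, -1.0, 0.0]]
ft_force: [-0.5, -0.3, 0.5]
grip_width: 0.0855
time_s: 12.6
position: [0.586, 0.2612, 0.1597]
tool_rot: [[-0.916, -0.003, -0.402], [0.402, -0.001, -0.916], [0.003, -1.0, 0.002]]
ft_force: [-0.4, -0.7, -0.1]
grip_width: 0.0855
wrist ([275.0, 189.0], 588.0, 262.3, 88.8, 51.5, -23.8)
wrist ([502.0, 128.0], 552.4, 43.4, 225.0, 28.4, -9.9)
wrist ([546.0, 118.0], 538.2, 6.8, 233.3, 30.4, -7.3)
scene ([149.0, 274.0], 462.9, -414.5, 104.6, 62.0, 14.8)
scene ([548.0, 247.0], 832.1, 491.2, 100.9, 75.5, -72.8)
scene ([210.0, 241.0], 430.3, -253.1, 92.6, 53.0, 19.5)
scene ([413.0, 215.0], 588.2, 258.5, 89.0, 51.0, -23.5)
scene ([546.0, 126.0], 453.5, 937.3, 318.1, 108.3, -53.2)
scene ([290.0, 36.0], -688.0, 550.8, 470.3, 92.8, -40.0)
scene ([495.0, 17.0], -279.3, 1668.7, 901.0, 841.5, 63.9)
top ([344.0, 232.0], 430.6, -251.6, 87.5, 49.3, 18.7)
top ([404.0, 219.0], 469.4, -415.7, 88.4, 58.7, 14.5)
top ([161.0, 172.0], 593.3, 259.0, 67.5, 48.8, -23.4)
```

View pics/j_wrist.png

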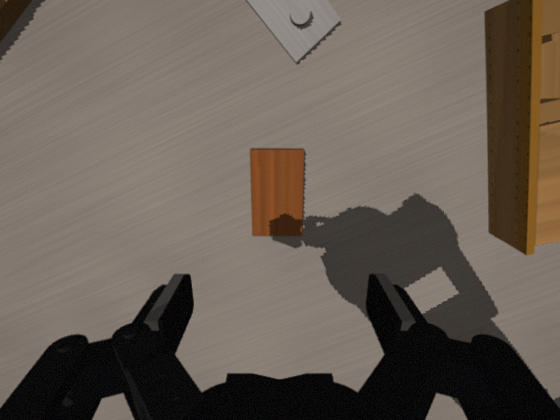

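```bash
python3 -m pendant '[[[0.07,0.04,-0.8],0,0.8],[[0,0,-0.8],0,0.8],[[0,0,-0.8],0,0.8],[[0,0,-0.8],0,0.8],[[0,0,-0.8],0,0.8],[[0,0,-0.8],0,0.75],[[0,0,-0.2],0,0.75],[[0,0,-0.15],0,0.75],[[0,0,0],0,0.75],[[0,0,0],0,0.75]]'
```

```text
time_s: 13.58
position: [0.5894, 0.2612, 0.0086]
tool_rot: [[-0.915, 0.002, -0.404], [0.404, 0.0, -0.915], [-0.002, -1.0, -0.001]]
ft_force: [-0.2, 0.2, 0.3]
grip_width: 0.0645
```

```bash
python3 -m pendant '[[[-0.04,0.035,-0.12],0,0.75],[[0,0,-0.07],0,0.75],[[0,0,0],0,0.75],[[0,0,0],0,0.5],[[0,0,0],0,0.5],[[0,0,0],0,0.5],[[0,0,0],0,0.5],[[0,0,0],0,0.5]]' 30
```

```text
time_s: 14.25
position: [0.5876, 0.2625, 0.0022]
tool_rot: [[-0.915, 0.001, -0.404], [0.404, 0.0, -0.915], [-0.0, -1.0, -0.0]]
ft_force: [-1.4, -1.0, 5.1]
grip_width: 0.0502
```

```bash
python3 -m pendant '[[[0,0,0.3],0,0.5],[[0,0,0.8],0,0.5],[[0,0,1],0,0.5],[[0,0,1],0,0.5],[[0,0,1],0,0.5],[[-0.287,-0.952,0.3],0.479,0.5],[[-0.287,-0.952,0],0.479,0.5],[[-0.287,-0.952,0],0.479,0.5],[[-0.287,-0.952,0],0.479,0.5],[[-0.287,-0.952,0],0.479,0.5],[[-0.287,-0.952,0],0.479,0.5],[[-0.287,-0.952,0],0.479,0.5]]' && python3 -m pendant '[[[-0.287,-0.952,0],0.479,0.5],[[-0.287,-0.952,0],0.479,0.5],[[-0.287,-0.952,0],0.479,0.5],[[-0.287,-0.952,0],0.479,0.5],[[-0.287,-0.952,0],0.479,0.5],[[-0.287,-0.952,0],0.479,0.5],[[-0.287,-0.952,0],0.479,0.5],[[-0.287,-0.952,0],0.479,0.5],[[-0.287,-0.952,0],0.479,0.5],[[-0.287,-0.952,0],0.479,0.5],[[-0.287,-0.952,-0.6],0.479,0.5],[[0,0,0],0,0.5]]' && python3 -m pendant '[[[0,0,0],0,0.5],[[0,0,0],0,0.5]]'
python3 - <<'E'
from h import *
im,d,c=grab("wrist"); save("k_wrist",im)
for r in rects(im,c,(3,130,60),(17,255,255),0.014): print(r)
E
```

```text
time_s: 15.25
position: [0.5267, 0.0612, 0.134]
tool_rot: [[-0.993, 0.001, -0.12], [0.12, -0.0, -0.993], [-0.001, -1.0, 0.0]]
ft_force: [0.0, -1.1, -0.2]
grip_width: 0.0498
time_s: 16.25
position: [0.431, -0.2555, 0.114]
tool_rot: [[-0.944, -0.001, 0.329], [-0.329, -0.0, -0.944], [0.001, -1.0, -0.0]]
ft_force: [-0.4, 0.6, -1.1]
grip_width: 0.05
time_s: 16.42
position: [0.4327, -0.2514, 0.1159]
tool_rot: [[-0.944, 0.0, 0.33], [-0.33, 0.0, -0.944], [-0.0, -1.0, -0.0]]
ft_force: [0.6, 0.1, -0.9]
grip_width: 0.05
([474.0, 229.0], 467.8, -416.2, 96.6, 70.4, 14.6)
([275.0, 273.0], 386.0, -267.7, 188.0, 91.3, 19.2)
([21.0, 62.0], 478.2, -30.7, 104.8, 36.6, -7.2)
```

View pics/k_wrist.png

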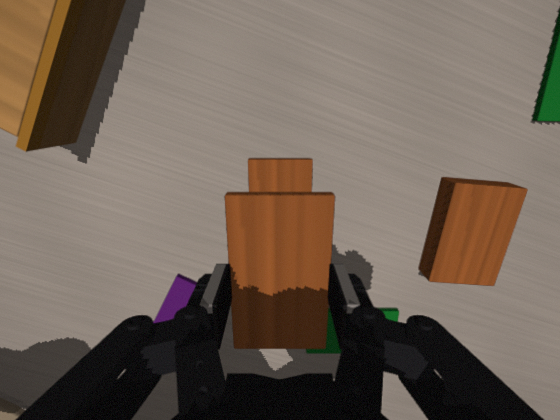

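Run:
```python
from h import *
im,d,c=grab("wrist")
s=env.observe(); p=np.array(s["position"]); R=np.array(s["tool_rot"]); a=-R[:,0]; b=R[:,2]
print("yaw axis",np.degrees(np.arctan2(a[1],a[0])),p)
def loc(P): return np.c_[(P-p)@a,(P-p)@b].round(4)
print("pile far", loc(ray([(248.5,158.5),(312,158.5)],0.014,c)))
print("held far", loc(ray([(225,193),(334,193)],p[2]+.0045,c)),"near",loc(ray([(233,348),(327,348)],p[2]+.0045,c)))
```

```text
yaw axis 19.356108980967765 [ 0.43301011 -0.2509051   0.11610751]
pile far [[ 0.0448 -0.0245]
 [ 0.0447  0.0261]]
held far [[ 0.0454 -0.0253]
 [ 0.0453  0.0257]] near [[-0.0452 -0.0262]
 [-0.0453  0.0269]]
```

```bash
python3 -m pendant '[[[-0.012,-0.025,-0.8],0,0.5],[[0,0,-0.8],0,0.5],[[0,0,-0.8],0,0.5],[[0,0,-0.6],0,0.5],[[0,0,-0.15],0,0.5],[[0,0,-0.1],0,0.5],[[0,0,-0.07],0,0.5],[[0,0,0],0,0.5],[[0,0,0],0,0.5]]'
```

```text
time_s: 17.27
position: [0.4327, -0.2526, 0.0169]
tool_rot: [[-0.944, 0.001, 0.331], [-0.331, -0.001, -0.944], [-0.001, -1.0, 0.002]]
ft_force: [-0.3, -1.2, -0.2]
grip_width: 0.0503
```

```bash
python3 -m pendant '[[[0,0,-0.07],0,0.5],[[0,0,0],0,0.5],[[0,0,0],0,0.75],[[0,0,0],0,0.75],[[0,0,0],0,0.75],[[0,0,-0.2],0,0.75],[[0,0,-0.2],0,0.75],[[0,0,-0.03],0,0.75],[[0,0,0],0,0.75],[[0,0,0],0,0.75]]'
```

```text
time_s: 18.1
position: [0.4322, -0.2524, 0.0007]
tool_rot: [[-0.944, -0.0, 0.331], [-0.331, 0.0, -0.944], [0.0, -1.0, -0.001]]
ft_force: [0.1, 0.1, 0.1]
grip_width: 0.0638
```

```bash
python3 -m pendant '[[[0,0,0.1],0,0.75],[[0,0,0],0,0.5],[[0,0,0],0,0.5],[[0,0,0],0,0.5],[[0,0,0],0,0.5],[[0,0,0],0,0.5],[[0,0,0],0,0.5]]' 40
python3 - <<'E'
from h import *
im,d,c=grab("wrist"); save("l_wrist",im)
im,d,c=grab("scene"); save("l_scene",cv2.resize(im[190:295,140:280],None,fx=5,fy=5,interpolation=cv2.INTER_CUBIC))
E
```

```text
time_s: 18.68
position: [0.4324, -0.2526, 0.0047]
tool_rot: [[-0.944, 0.001, 0.331], [-0.331, -0.001, -0.944], [-0.001, -1.0, 0.001]]
ft_force: [-0.6, 0.5, 5.7]
grip_width: 0.0507
```

View pics/l_wrist.png

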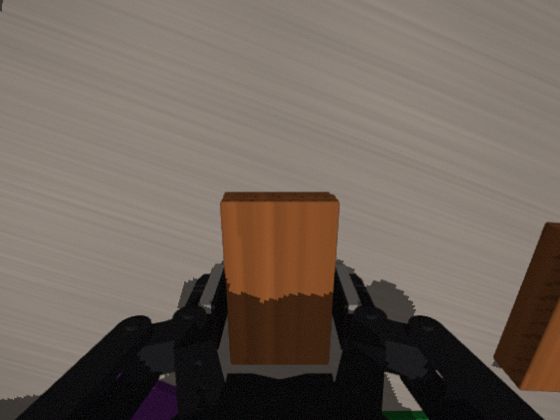

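View pics/l_scene.png

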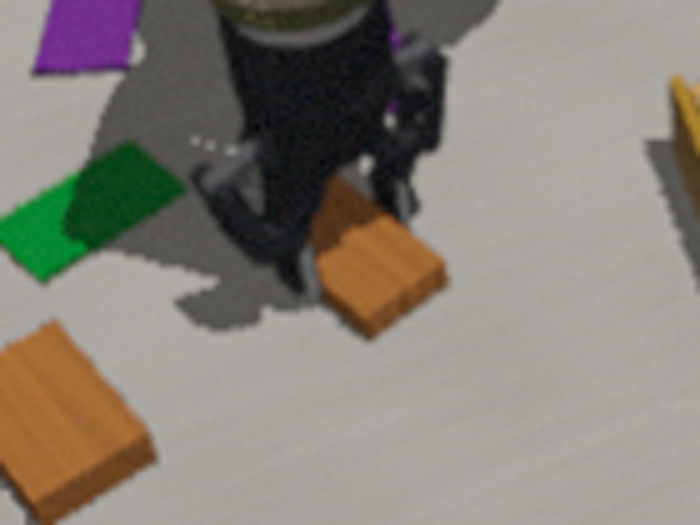

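The pile looks flush in both views (wrist: end face at (222..338,193..201), no steps). Lifting the pile and heading for the bay.

```bash
python3 -m pendant '[[[0,0,0.2],0,0.5],[[0,0,0.6],0,0.5],[[0,0,1],0,0.5],[[0,0,1],0,0.5],[[0,0,1],0,0.5],[[0,0,1],0,0.5],[[0,0,0],0,0.5]]'
python3 - <<'E'
from h import *
im,d,c=grab("scene"); save("m_scene",cv2.resize(im[150:290,140:300],None,fx=5,fy=4.2,interpolation=cv2.INTER_CUBIC))
E
```

```text
time_s: 19.37
position: [0.4339, -0.2538, 0.1536]
tool_rot: [[-0.944, 0.007, 0.331], [-0.331, -0.007, -0.944], [-0.005, -1.0, 0.009]]
ft_force: [0.9, -0.0, -0.8]
grip_width: 0.0514
```

View pics/m_scene.png

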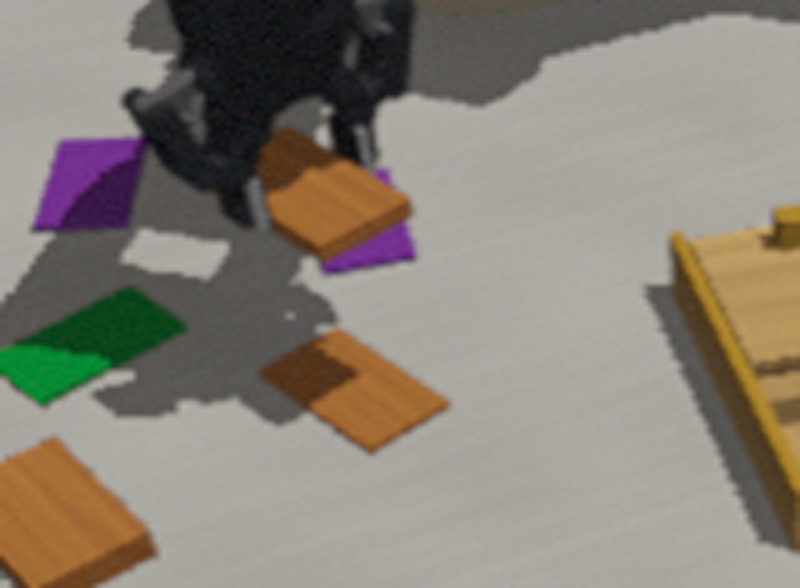

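The scene crop shows only the upper two plates lifted. The lowest is still on the bench at (355,390), so my grip was too high. I'll set them back and grip lower.

```bash
python3 -m pendant '[[[0,0,0],0,0.5]]'; python3 -m pendant '[[[0,0,-0.8],0,0.5],[[0,0,-0.8],0,0.5],[[0,0,-0.8],0,0.5],[[0,0,-0.8],0,0.5],[[0,0,-0.5],0,0.5],[[0,0,0],0,0.5],[[0,0,0],0,0.5]]'
python3 - <<'E'
from h import *
im,d,c=grab("wrist"); save("n_wrist",im)
E
```

```text
time_s: 19.5
position: [0.432, -0.2522, 0.148]
tool_rot: [[-0.944, 0.0, 0.331], [-0.331, -0.0, -0.944], [-0.0, -1.0, 0.0]]
ft_force: [-0.3, 0.3, -0.6]
grip_width: 0.0513
time_s: 20.08
position: [0.4316, -0.2519, 0.0358]
tool_rot: [[-0.944, -0.003, 0.331], [-0.331, 0.002, -0.944], [0.002, -1.0, -0.003]]
ft_force: [0.9, -0.2, -1.0]
grip_width: 0.0509
```

View pics/n_wrist.png

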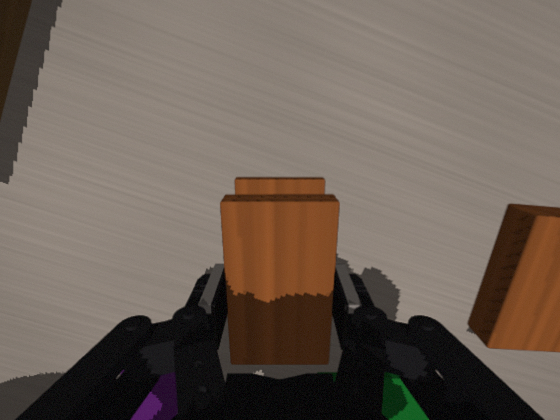

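```bash
python3 - <<'E'
from h import *
im,d,c=grab("wrist")
s=env.observe(); p=np.array(s["position"]); R=np.array(s["tool_rot"]); a=-R[:,0]; b=R[:,2]
def loc(P): return np.c_[(P-p)@a,(P-p)@b].round(4)
print(p,"bottom far", loc(ray([(235,178.5),(325,178.5)],0.007,c)))
print("held far", loc(ray([(222,201),(338,201)],p[2]+.0163,c)))
E
python3 -m pendant '[[[0,0,-0.6],0,0.5],[[0,0,-0.2],0,0.5],[[0,0,-0.15],0,0.5],[[0,0,0],0,0.5],[[0,0,0],0,0.5]]'
```

```text
[ 0.43237452 -0.25258017  0.03735828] bottom far [[ 0.0446 -0.0259]
 [ 0.0445  0.0258]]
held far [[ 0.0452 -0.025 ]
 [ 0.0451  0.0249]]
time_s: 20.6
position: [0.4324, -0.2526, 0.0089]
tool_rot: [[-0.944, 0.0, 0.331], [-0.331, -0.0, -0.944], [-0.0, -1.0, 0.0]]
ft_force: [-0.6, 0.9, -0.8]
grip_width: 0.051
```

```bash
python3 -m pendant '[[[0,0,-0.12],0,0.5],[[0,0,0],0,0.5],[[0,0,0],0,0.72],[[0,0,0],0,0.72],[[0,0,0],0,0.72],[[0,0,-0.15],0,0.72],[[0,0,-0.1],0,0.72],[[0,0,0],0,0.72]]';python3 -m pendant '[[[0,0,-0.1],0,0.72],[[0,0,0],0,0.72]]'
```

```text
time_s: 21.27
position: [0.432, -0.2522, -0.0033]
tool_rot: [[-0.944, -0.001, 0.331], [-0.331, 0.001, -0.944], [0.0, -1.0, -0.001]]
ft_force: [-0.5, 0.7, 0.3]
grip_width: 0.0613
time_s: 21.43
position: [0.4323, -0.2525, -0.0054]
tool_rot: [[-0.944, 0.0, 0.331], [-0.331, -0.0, -0.944], [-0.0, -1.0, 0.0]]
ft_force: [-1.5, 0.7, 6.2]
grip_width: 0.0614
```

```bash
python3 -m pendant '[[[0,0,0.08],0,0.72],[[0,0,0],0,0.5],[[0,0,0],0,0.5],[[0,0,0],0,0.5],[[0,0,0],0,0.5],[[0,0,0],0,0.5],[[0,0,0],0,0.5]]' 40; python3 -m pendant '[[[0,0,0.1],0,0.5],[[0,0,0.4],0,0.5],[[0,0,0.5],0,0.5],[[0,0,0],0,0.5],[[0,0,0],0,0.5]]'
python3 - <<'E'
from h import *
im,d,c=grab("scene"); save("o_scene",cv2.resize(im[190:295,140:280],None,fx=5,fy=5,interpolation=cv2.INTER_CUBIC))
E
```

```text
time_s: 22.02
position: [0.4323, -0.2524, -0.0029]
tool_rot: [[-0.944, 0.0, 0.331], [-0.331, -0.0, -0.944], [-0.0, -1.0, 0.0]]
ft_force: [-1.0, 1.2, 7.0]
grip_width: 0.0513
time_s: 22.43
position: [0.4324, -0.2526, 0.0268]
tool_rot: [[-0.944, 0.001, 0.331], [-0.331, -0.001, -0.944], [-0.0, -1.0, 0.001]]
ft_force: [-1.6, -0.9, -2.0]
grip_width: 0.0513
```

View pics/o_scene.png

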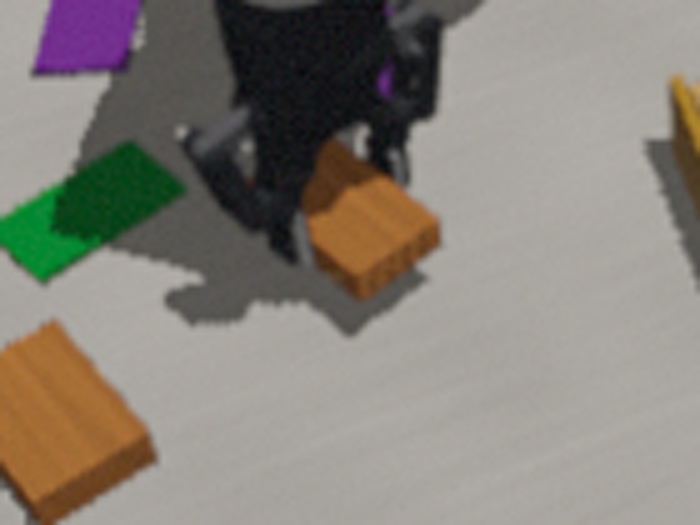

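All three plates lifted together. I'll raise them and carry them to hover over the bay.

```bash
python3 -m pendant '[[[0,0,0.5],0,0.5],[[0,0,1],0,0.5],[[0,0,1],0,0.5],[[0.2,0.3,0.8],0,0.5],[[0.6,0.77,0.3],-0.66,0.5],[[0.6,0.77,0],-0.66,0.5],[[0.6,0.77,0],-0.66,0.5],[[0.6,0.77,0],-0.66,0.5],[[0.6,0.77,0],-0.66,0.5],[[0.6,0.77,0],-0.66,0.5],[[0.6,0.77,0],-0.66,0.5],[[0.6,0.77,0],-0.66,0.5]]'; python3 -m pendant '[[[0.6,0.77,0],-0.66,0.5],[[0,0,0],0,0.5],[[0,0,0],0,0.5]]'
python3 - <<'E'
from h import *
s=env.observe();print(s["position"])
im,d,c=grab("wrist"); save("p_wrist",im)
im,d,c=grab("scene"); save("p_scene",cv2.resize(im[120:330,240:480],None,fx=3.3,fy=2.8,interpolation=cv2.INTER_CUBIC))
E
```

```text
time_s: 23.48
position: [0.5826, -0.0572, 0.1333]
tool_rot: [[-0.992, -0.002, -0.126], [0.126, 0.001, -0.992], [0.002, -1.0, -0.0]]
ft_force: [-0.0, -1.8, -1.3]
grip_width: 0.0515
time_s: 23.73
position: [0.6002, -0.0344, 0.1331]
tool_rot: [[-0.984, -0.002, -0.178], [0.178, 0.0, -0.984], [0.002, -1.0, -0.0]]
ft_force: [-0.6, -0.3, -1.6]
grip_width: 0.0509
[ 0.60023221 -0.03437967  0.13309882]
```

View pics/p_wrist.png

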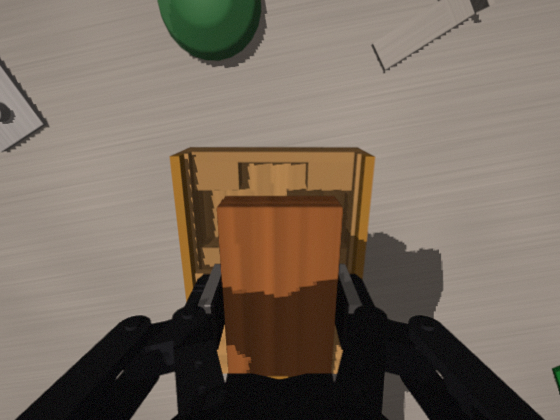

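View pics/p_scene.png

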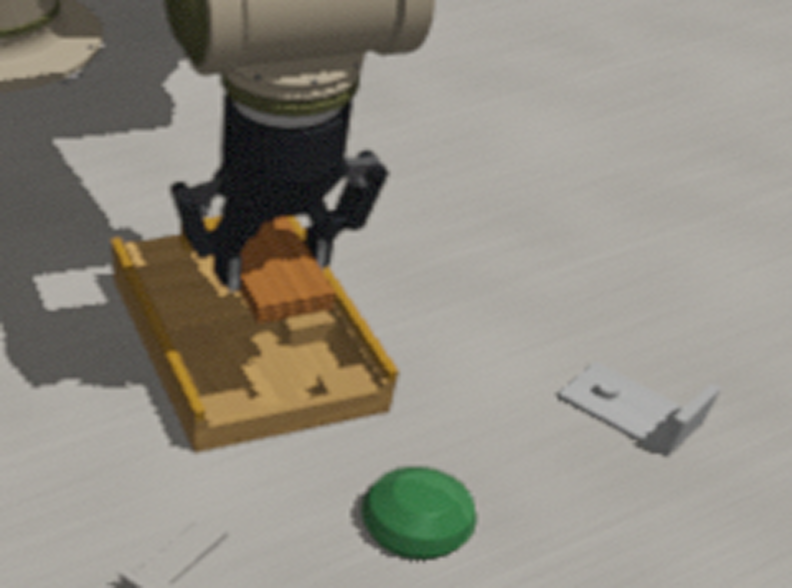

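Run:
```python
from h import *
im=cv2.imread("pics/p_wrist.png"); 
cv2.imwrite("pics/p2.png",cv2.resize(im[135:285,165:385],None,fx=3.6,fy=3.6,interpolation=cv2.INTER_CUBIC))
```

```text
(no output)
```

View pics/p2.png

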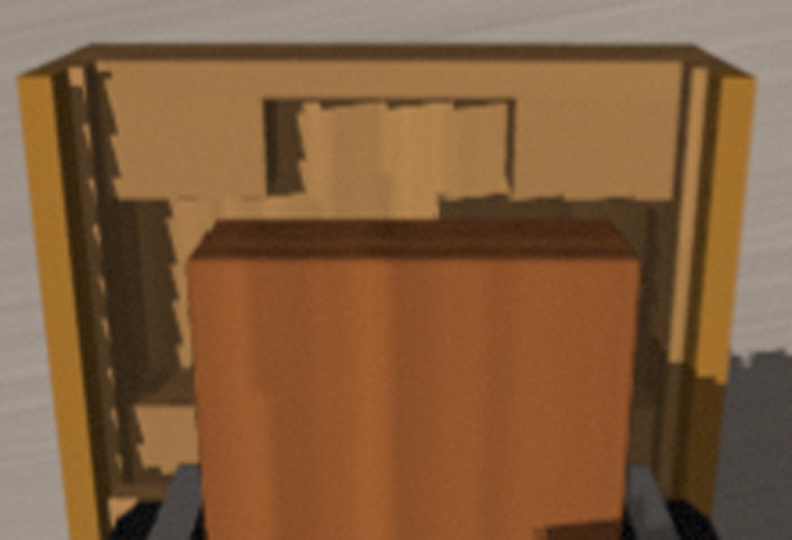

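Run:
```python
from h import *
im,d,c=grab("wrist")
s=env.observe(); p=np.array(s["position"]); R=np.array(s["tool_rot"]); a=-R[:,0]; b=R[:,2]
print(p,np.degrees(np.arctan2(a[1],a[0])))
def loc(P): return (1000*np.c_[(P-p)@a,(P-p)@b]).round(1).tolist()
f=lambda L:np.array(L,float)/3.6+[165,135]
print("gap z32",loc(ray(f([(264,98),(515,98),(268,196),(513,196)]),0.032,c)))
print("wall outer",loc(ray(f([(90,60),(700,60)]),0.032,c)))
print("runner z54",loc(ray(f([(20,78),(755,78)]),0.054,c)))
print("pile top",loc(ray(f([(190,260),(638,260)]),p[2]+.0239,c)), "bot",loc(ray(f([(215,222),(612,222)]),p[2]+.0029,c)))
```

```text
[ 0.59959344 -0.03626198  0.13406917] -10.41635389956211
gap z32 [[42.0, -32.9], [42.0, 22.8], [19.6, -32.9], [19.6, 23.0]]
wall outer [[50.4, -70.7], [50.4, 63.2]]
runner z54 [[49.8, -78.9], [49.8, 68.9]]
pile top [[45.0, -25.2], [45.0, 25.5]] bot [[43.4, -26.0], [43.4, 26.3]]
```

Crop of the wrist view: the pocket between the cheeks spans (238,162)-(308,162), measuring 55.8 mm against the 56 given. Its centre lies 5 mm to the side of the pile and bay x is 6.8 mm behind. I'll correct to local x = +9, y = 0, and lower to just above the far wall.

```bash
python3 -m pendant '[[[0.11,0.15,0],0,0.5],[[0,0,-0.9],0,0.5],[[0,0,-0.9],0,0.5],[[0,0,-0.8],0,0.5],[[0,0,-0.4],0,0.5],[[0,0,0],0,0.5],[[0,0,0],0,0.5],[[0,0,0],0,0.5]]'
python3 - <<'E'
from h import *
s=env.observe();p=np.array(s["position"]); R=np.array(s["tool_rot"]); a=-R[:,0]; b=R[:,2]
e=np.array([.9836,-.1805]);d=p[:2]-[.5938,-.0302]; print("local",d@e*1000, d@[.1805,.9836]*1000, np.degrees(np.arctan2(a[1],a[0])))
im,d,c=grab("wrist"); save("q_wrist",im)
im,d,c=grab("scene"); save("q_scene",cv2.resize(im[170:310,240:400],None,fx=5,fy=4.2,interpolation=cv2.INTER_CUBIC))
E
```

```text
time_s: 24.55
position: [0.6042, -0.0314, 0.0459]
tool_rot: [[-0.984, 0.002, -0.181], [0.181, -0.0, -0.984], [-0.002, -1.0, 0.0]]
ft_force: [0.6, 0.2, -0.9]
grip_width: 0.0512
local 10.417560567482312 0.6610553586876625 -10.417535691492589
```

View pics/q_wrist.png

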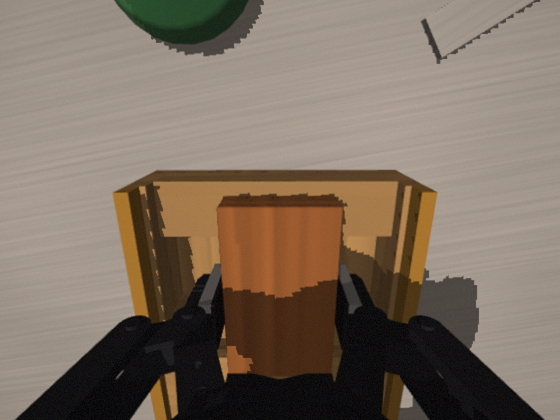

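View pics/q_scene.png

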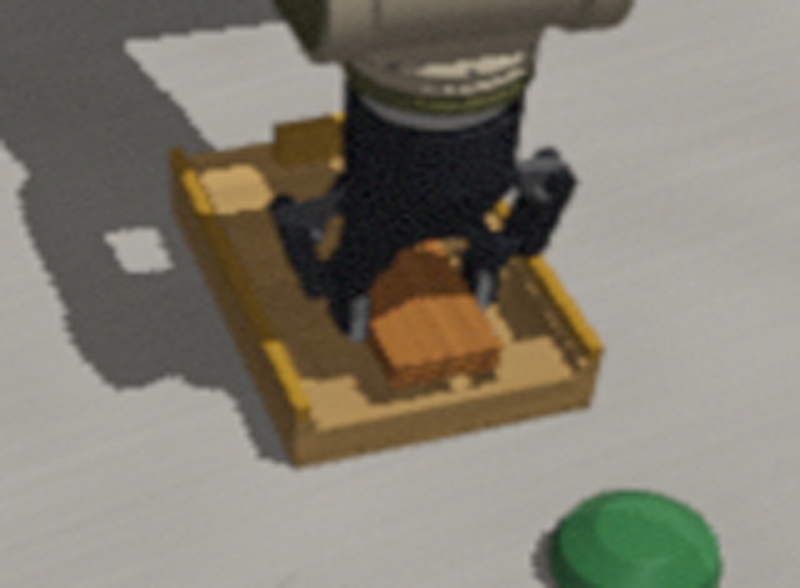

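Run:
```python
from h import *
im,d,c=grab("wrist")
s=env.observe(); p=np.array(s["position"]); R=np.array(s["tool_rot"]); a=-R[:,0]; b=R[:,2]
def loc(P): return (1000*np.c_[(P-p)@a,(P-p)@b]).round(1).tolist()
print(p,"runner",loc(ray([(117,193),(434,193)],0.054,c)),"wall inner z32",loc(ray([(155,183),(398,183)],0.032,c)),"pile top",loc(ray([(219,206),(343,206)],p[2]+.0239,c)))
X=cloud(d,c).reshape(-1,3);
cv2.imwrite("pics/q2.png",cv2.resize(im[160:280,110:440,::-1],None,fx=2.4,fy=2.4,interpolation=cv2.INTER_CUBIC))
```

```text
[ 0.60403664 -0.03120999  0.04593091] runner [[46.7, -74.1], [46.6, 71.3]] wall inner z32 [[46.2, -65.1], [46.0, 62.8]] pile top [[45.4, -24.3], [45.4, 26.4]]
```

View pics/q2.png

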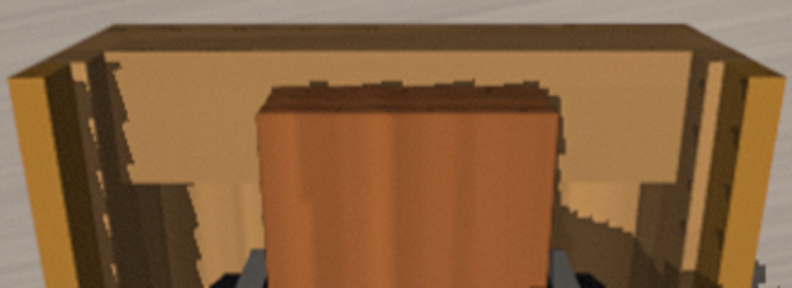

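Run:
```python
from h import *
im,d,c=grab("wrist")
s=env.observe(); p=np.array(s["position"]); R=np.array(s["tool_rot"]); a=-R[:,0]; b=R[:,2]
def loc(P): return (1000*np.c_[(P-p)@a,(P-p)@b]).round(1).tolist()
f=lambda L:np.array(L,float)/2.4+[110,160]-0.3
print("runner",loc(ray(f([(10,78),(784,78)]),0.054,c)),"wall outer z32",loc(ray(f([(105,52),(693,52)]),0.032,c)),"pile top",loc(ray(f([(258,112),(557,112)]),p[2]+.0239,c)))
# sampled edges by colour: pile row and runner row
hsv=cv2.cvtColor(im,cv2.COLOR_RGB2HSV)
for v in (215,225,235): 
    g=hsv[v].astype(int); xs=np.where((g[:,0]<14)&(g[:,1]>140)&(np.arange(560)>180)&(np.arange(560)<380))[0]; print(v,xs.min(),xs.max())
for v in (200,210,220):
    g=hsv[v].astype(int); xs=np.where(g[:,1]>90)[0]; xs=xs[(xs>90)&(xs<460)]; print("r",v,xs.min(),xs.max(),loc(ray([(xs.min(),v),(xs.max()+1,v)],0.054,c)))
```

```text
runner [[47.1, -75.4], [47.0, 72.2]] wall outer z32 [[47.1, -65.7], [46.9, 62.8]] pile top [[45.3, -25.1], [45.2, 25.9]]
215 217 342
225 218 341
235 219 340
r 200 114 436 [[43.4, -76.0], [43.3, 73.1]]
r 210 116 434 [[38.6, -75.9], [38.4, 72.9]]
r 220 118 432 [[33.6, -75.8], [33.4, 72.8]]
```

```bash
python3 -m pendant '[[[-0.02,0.07,0],0,0.5],[[0,0,-0.25],0,0.5],[[0,0,-0.2],0,0.5],[[0,0,-0.1],0,0.5],[[0,0,0],0,0.5],[[0,0,0],0,0.5]]' 25; python3 -m pendant '[[[0,0,-0.1],0,0.5],[[0,0,0],0,0.5]]'; python3 -m pendant '[[[0,0,-0.1],0,0.5],[[0,0,0],0,0.5]]'
```

```text
time_s: 25.25
position: [0.6027, -0.0288, 0.0278]
tool_rot: [[-0.984, -0.001, -0.18], [0.18, 0.0, -0.984], [0.001, -1.0, -0.0]]
ft_force: [-0.4, 0.8, 0.2]
grip_width: 0.0514
time_s: 25.42
position: [0.6027, -0.0289, 0.0254]
tool_rot: [[-0.984, -0.0, -0.18], [0.18, 0.0, -0.984], [0.0, -1.0, 0.0]]
ft_force: [-4.1, 1.9, 6.0]
grip_width: 0.0511
time_s: 25.58
position: [0.6026, -0.0288, 0.0225]
tool_rot: [[-0.984, -0.0, -0.18], [0.18, 0.0, -0.984], [0.0, -1.0, 0.0]]
ft_force: [-5.7, 1.4, 7.9]
grip_width: 0.0515
```

```bash
python3 -m pendant '[[[0,0,-0.1],0,0.5],[[0,0,0],0,0.5]]'; python3 -m pendant '[[[0,0,-0.1],0,0.5],[[0,0,0],0,0.5]]'
python3 - <<'E'
from h import *
im,d,c=grab("wrist"); cv2.imwrite("pics/r1.png",cv2.resize(im[150:390,110:440,::-1],None,fx=2.4,fy=2.4,interpolation=cv2.INTER_CUBIC))
im,d,c=grab("scene"); save("r_scene",cv2.resize(im[170:310,240:400],None,fx=5,fy=4.2,interpolation=cv2.INTER_CUBIC))
E
```

```text
time_s: 25.75
position: [0.6025, -0.0288, 0.0196]
tool_rot: [[-0.984, -0.0, -0.18], [0.18, -0.0, -0.984], [0.0, -1.0, 0.0]]
ft_force: [-7.0, 0.3, 8.0]
grip_width: 0.0513
time_s: 25.92
position: [0.6026, -0.0288, 0.0166]
tool_rot: [[-0.984, -0.0, -0.18], [0.18, 0.0, -0.984], [0.0, -1.0, 0.0]]
ft_force: [-6.2, 0.6, 8.6]
grip_width: 0.0514
```

View pics/r1.png

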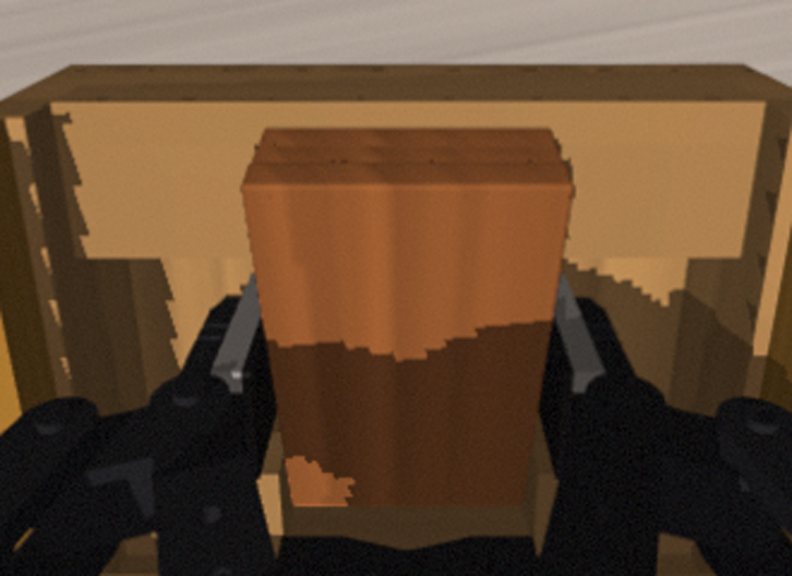

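View pics/r_scene.png

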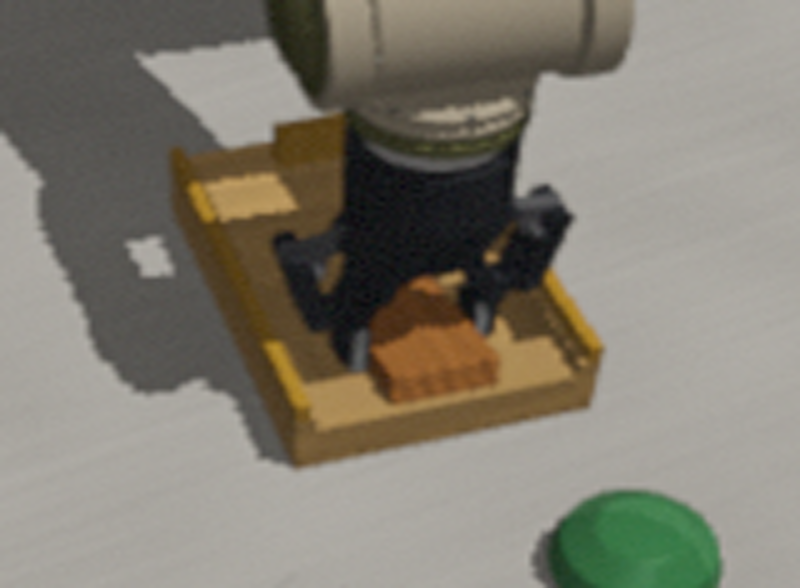

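The wrist crop shows the pile tilted with its near (-x) end down, centred between the near cheeks (gap 283-530, pile 290-525). I slide it 8 mm towards -x, under the door's edge.

```bash
python3 -m pendant '[[[-0.066,0.012,0],0,0.5],[[-0.066,0.012,0],0,0.5],[[0,0,0],0,0.5]]'; python3 -m pendant '[[[-0.066,0.012,0],0,0.5],[[-0.066,0.012,0],0,0.5],[[0,0,0],0,0.5],[[0,0,0],0,0.5]]'
python3 - <<'E'
from h import *
im,d,c=grab("wrist"); cv2.imwrite("pics/s1.png",cv2.resize(im[150:390,110:440,::-1],None,fx=2.4,fy=2.4,interpolation=cv2.INTER_CUBIC))
E
```

```text
time_s: 26.27
position: [0.5985, -0.0282, 0.0159]
tool_rot: [[-0.984, -0.001, -0.18], [0.18, 0.0, -0.984], [0.001, -1.0, 0.0]]
ft_force: [-0.6, 0.3, -1.1]
grip_width: 0.0513
time_s: 26.6
position: [0.5948, -0.0275, 0.016]
tool_rot: [[-0.984, -0.001, -0.18], [0.18, 0.0, -0.984], [0.001, -1.0, -0.0]]
ft_force: [-0.4, 0.0, -1.6]
grip_width: 0.0513
```

View pics/s1.png

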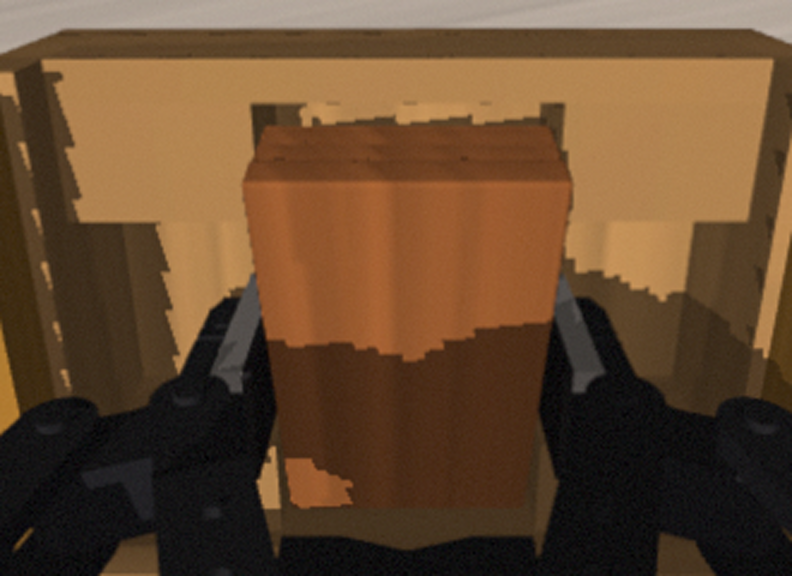

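The far end has cleared the far wall (pocket edges at (252..563,103), pile end at y≈127) and it is centred. I lower it so it levels.

```bash
python3 -m pendant '[[[0,0,-0.1],0,0.5],[[0,0,-0.1],0,0.5],[[0,0,0],0,0.5]]'; python3 -m pendant '[[[0,0,-0.1],0,0.5],[[0,0,0],0,0.5]]'
python3 - <<'E'
from h import *
im,d,c=grab("wrist"); cv2.imwrite("pics/t1.png",cv2.resize(im[150:390,110:440,::-1],None,fx=2.4,fy=2.4,interpolation=cv2.INTER_CUBIC))
E
```

```text
time_s: 26.9
position: [0.5967, -0.0279, 0.0113]
tool_rot: [[-0.984, 0.005, -0.181], [0.181, -0.001, -0.984], [-0.005, -1.0, 0.0]]
ft_force: [3.4, -0.3, 6.2]
grip_width: 0.0514
time_s: 27.07
position: [0.5975, -0.028, 0.0088]
tool_rot: [[-0.984, 0.007, -0.181], [0.181, -0.001, -0.984], [-0.007, -1.0, 0.0]]
ft_force: [4.4, 0.5, 8.6]
grip_width: 0.0515
```

View pics/t1.png

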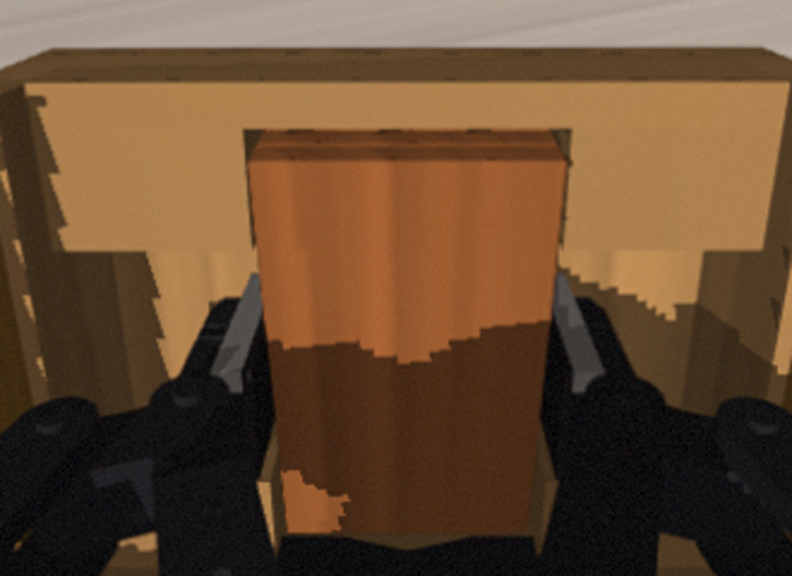

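```bash
python3 -m pendant '[[[0.05,-0.01,-0.08],0,0.5],[[0,0,0],0,0.5]]'; python3 -m pendant '[[[0,0,-0.08],0,0.5],[[0,0,0],0,0.5]]'
python3 - <<'E'
from h import *
im,d,c=grab("wrist"); cv2.imwrite("pics/u1.png",cv2.resize(im[150:390,110:440,::-1],None,fx=2.4,fy=2.4,interpolation=cv2.INTER_CUBIC))
E
```

```text
time_s: 27.28
position: [0.5984, -0.0282, 0.0062]
tool_rot: [[-0.984, 0.005, -0.181], [0.181, -0.001, -0.984], [-0.005, -1.0, 0.0]]
ft_force: [2.8, 0.3, 8.8]
grip_width: 0.0513
time_s: 27.45
position: [0.5988, -0.0282, 0.0049]
tool_rot: [[-0.984, 0.006, -0.18], [0.18, -0.001, -0.984], [-0.006, -1.0, 0.0]]
ft_force: [0.6, -0.2, 17.2]
grip_width: 0.0514
```

View pics/u1.png

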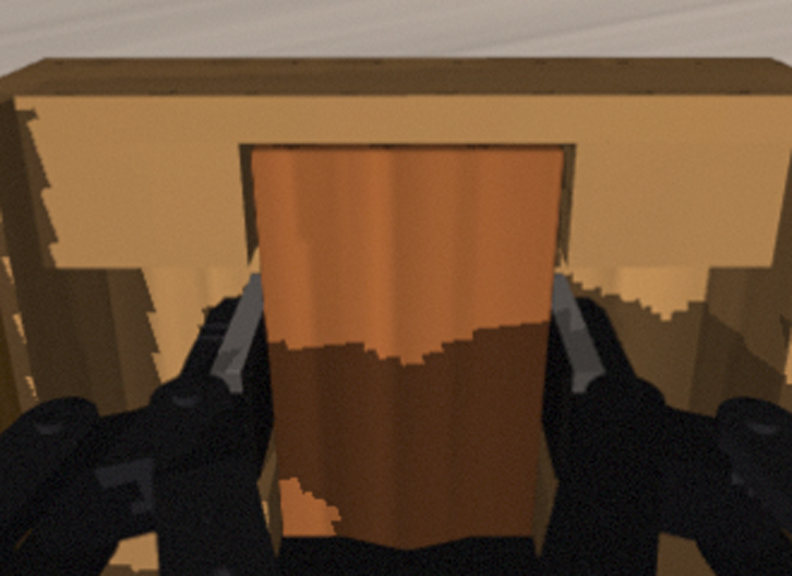

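Level and seated in the picture (pile top edge at the pocket's far edge, y≈148). Releasing and checking the heights.

```bash
python3 -m pendant '[[[0,0,0.07],0,0.5],[[0,0,0],0,0.75],[[0,0,0],0,0.75],[[0,0,0],0,0.75],[[0,0,0.3],0,0.75],[[0,0,0.9],0,0.75],[[0,0,1],0,0.75],[[0,0,1],0,0.75],[[0,0,1],0,0.75],[[0,0,0],0,0.75],[[0,0,0],0,0.75]]'
python3 - <<'E'
from h import *
im,d,c=grab("wrist"); save("v_wrist",im); X=cloud(d,c)
hsv=cv2.cvtColor(im,cv2.COLOR_RGB2HSV); m=cv2.inRange(hsv,(3,130,40),(14,255,255))>0
e=np.array([.9836,-.1805]);n=np.array([.1805,.9836]);o=np.array([.5938,-.0302])
L=np.stack([(X[...,:2]-o)@e,(X[...,:2]-o)@n,X[...,2]],-1)
m&=(abs(L[...,0])<.06)&(abs(L[...,1])<.05)
for lo in np.arange(-.05,.05,.01):
    k=m&(L[...,0]>lo)&(L[...,0]<lo+.01)
    if k.sum()>20: print(round(lo,2),k.sum(),np.percentile(L[k][:,2],[5,50,95]).round(4),np.percentile(L[k][:,1],[1,99]).round(4))
print(np.percentile(L[m][:,0],[.5,99.5]))
im,d,c=grab("scene"); save("v_scene",cv2.resize(im[170:310,240:400],None,fx=5,fy=4.2,interpolation=cv2.INTER_CUBIC))
E
```

```text
time_s: 28.42
position: [0.597, -0.0279, 0.1324]
tool_rot: [[-0.984, 0.003, -0.18], [0.18, -0.001, -0.984], [-0.004, -1.0, 0.0]]
ft_force: [0.0, 0.3, 0.0]
grip_width: 0.0642
-0.05 270 [0.0173 0.0301 0.0531] [-0.0488  0.0425]
-0.04 668 [0.0287 0.0299 0.0458] [-0.0437  0.0278]
-0.03 678 [0.0239 0.0298 0.031 ] [-0.0465  0.0363]
-0.02 645 [0.0288 0.0298 0.0308] [-0.0231  0.028 ]
-0.01 673 [0.0287 0.0299 0.0309] [-0.0228  0.0345]
0.0 715 [0.0287 0.0298 0.0309] [-0.0233  0.0283]
0.01 709 [0.0288 0.0298 0.031 ] [-0.0231  0.0279]
0.02 756 [0.0286 0.0298 0.0309] [-0.0227  0.028 ]
0.03 784 [0.0286 0.0298 0.0308] [-0.0233  0.0304]
0.04 712 [0.0258 0.0297 0.0309] [-0.0229  0.0302]
[-0.04976187  0.04782765]
```

View pics/v_wrist.png

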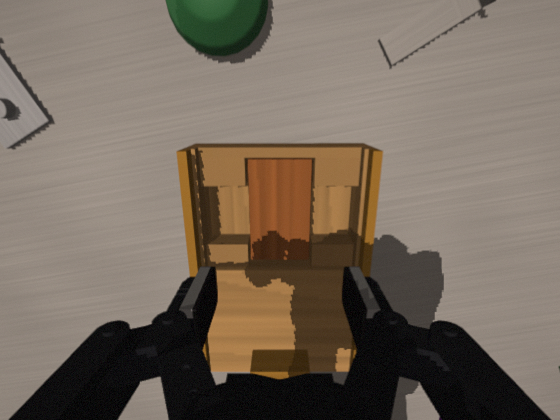

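View pics/v_scene.png

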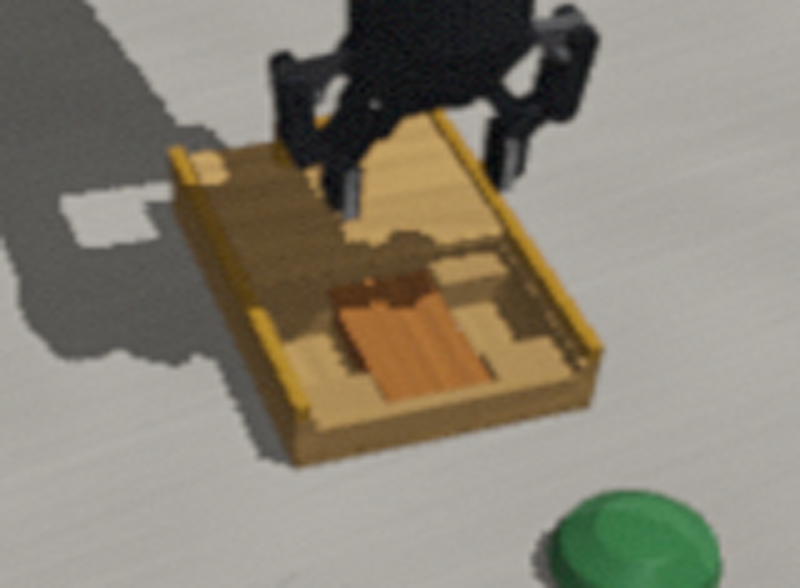

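The plates' top measures 29.8 mm uniformly along the bay (29 expected), so they lie flat. Next I go behind the handle to push the door shut.

```bash
python3 -m pendant '[[[-0.865,0.143,0],0,0.3],[[-0.865,0.143,0],0,0.3],[[-0.865,0.143,0],0,0.3],[[-0.865,0.143,0],0,0.3],[[-0.865,0.143,0],0,0.3],[[-0.865,0.143,0],0,0.3],[[0,0,-0.5],0,0.3],[[0,0,-0.9],0,0.3],[[0,0,-0.9],0,0.3],[[0,0,0],0,0.3],[[0,0,0],0,0.3]]'
python3 - <<'E'
from h import *
s=env.observe();p=np.array(s["position"]);e=np.array([.9836,-.1805]);d=p[:2]-[.5938,-.0302]; print("local",d@e*1000, d@[.1805,.9836]*1000,p[2])
im,d,c=grab("scene"); save("w_scene",cv2.resize(im[170:310,240:400],None,fx=5,fy=4.2,interpolation=cv2.INTER_CUBIC))
E
```

```text
time_s: 29.43
position: [0.4399, -0.0018, 0.0606]
tool_rot: [[-0.984, -0.004, -0.18], [0.18, 0.001, -0.984], [0.005, -1.0, -0.0]]
ft_force: [0.2, -1.1, 0.5]
grip_width: 0.0254
local -156.51230647798945 0.12192870128467088 0.060567720860206314
```

View pics/w_scene.png

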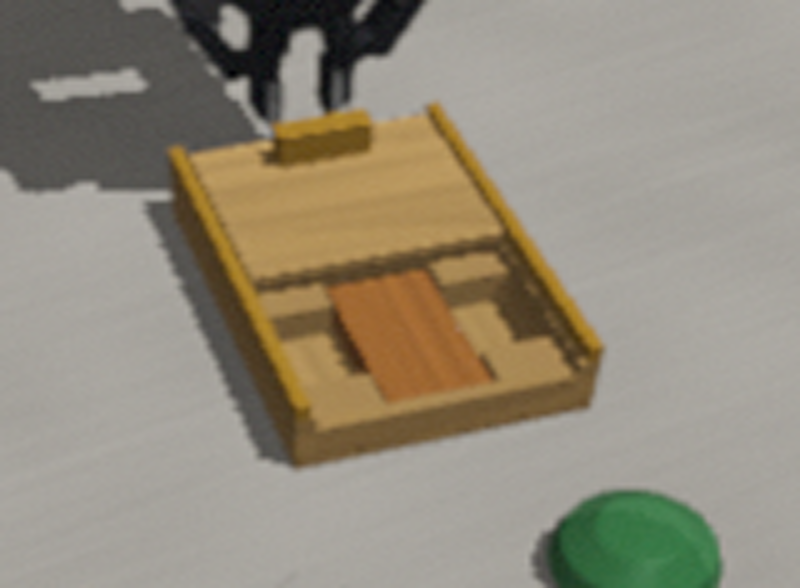

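```bash
python3 -m pendant '[[[0.3,-0.055,0],0,0.3],[[0.5,-0.092,0],0,0.3],[[0.5,-0.092,0],0,0.3],[[0.5,-0.092,0],0,0.3],[[0.5,-0.092,0],0,0.3],[[0.5,-0.092,0],0,0.3],[[0.3,-0.055,0],0,0.3],[[0,0,0],0,0.3],[[0,0,0],0,0.3]]'; python3 -m pendant '[[[0.1,-0.018,0],0,0.3],[[0.1,-0.018,0],0,0.3],[[0,0,0],0,0.3]]'
```

```text
time_s: 30.23
position: [0.5345, -0.0193, 0.0623]
tool_rot: [[-0.984, 0.002, -0.18], [0.18, -0.0, -0.984], [-0.002, -1.0, 0.0]]
ft_force: [-0.1, 1.1, -0.5]
grip_width: 0.0259
time_s: 30.48
position: [0.5401, -0.0203, 0.0619]
tool_rot: [[-0.984, 0.001, -0.18], [0.18, -0.0, -0.984], [-0.001, -1.0, -0.0]]
ft_force: [-0.2, 0.1, 0.7]
grip_width: 0.0256
```

```bash
python3 -m pendant '[[[0.1,-0.018,0],0,0.3],[[0,0,0],0,0.3]]'; python3 -m pendant '[[[0.1,-0.018,0],0,0.3],[[0.1,-0.018,0],0,0.3],[[0,0,0],0,0.3]]'
python3 - <<'E'
from h import *
im,d,c=grab("scene"); save("x_scene",cv2.resize(im[170:310,240:400],None,fx=5,fy=4.2,interpolation=cv2.INTER_CUBIC))
E
```

```text
time_s: 30.65
position: [0.5429, -0.0208, 0.0616]
tool_rot: [[-0.984, -0.0, -0.18], [0.18, 0.0, -0.984], [0.0, -1.0, -0.0]]
ft_force: [-0.8, 0.7, 1.6]
grip_width: 0.0254
time_s: 30.9
position: [0.543, -0.0207, 0.0613]
tool_rot: [[-0.984, -0.015, -0.18], [0.18, 0.002, -0.984], [0.015, -1.0, 0.0]]
ft_force: [-27.7, 0.7, 20.4]
grip_width: 0.0253
```

View pics/x_scene.png

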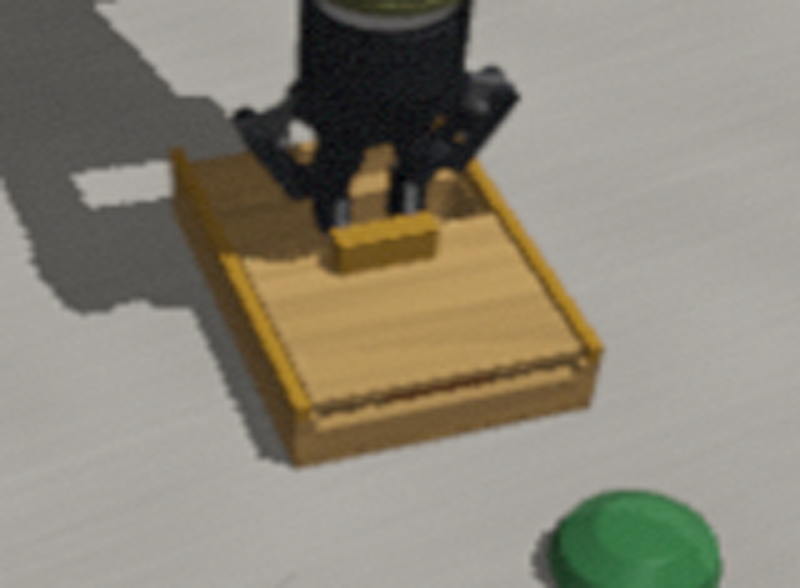

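The door is at its stop (28 N): the handle rests at local x≈-34, exactly 94 mm from its open position, and the well is uncovered. Backing off and going to the block.

```bash
python3 -m pendant '[[[-0.3,0.055,0],0,0.3],[[-0.3,0.055,0.3],0,0.3],[[0,0,0.9],0,0.5],[[0,0,1],0,1],[[0,0,1],0,1],[[0,0,0.6],0,1],[[0,0,0],0,1]]'; python3 -m pendant '[[[-0.14,-0.95,0],0.42,1],[[-0.14,-0.95,0],0.42,1],[[-0.14,-0.95,0],0.42,1],[[-0.14,-0.95,0],0.42,1],[[-0.14,-0.95,0],0.42,1],[[-0.14,-0.95,0],0.42,1],[[-0.14,-0.95,0],0.42,1],[[-0.14,-0.95,0],0.42,1],[[-0.14,-0.95,0],0.42,1],[[-0.14,-0.95,0],0.42,1],[[-0.14,-0.95,0],0.42,1],[[-0.14,-0.95,0],0.42,1]]'; python3 -m pendant '[[[-0.14,-0.95,0],0,1],[[-0.14,-0.95,0],0,1],[[0,0,0],0,1],[[0,0,0],0,1]]'
python3 - <<'E'
from h import *
im,d,c=grab("wrist"); save("y_wrist",im)
for r in rects(im,c,(3,130,40),(17,255,255),0.024): print(r)
X=cloud(d,c); m=(X[...,2]>0.018)&(X[...,2]<0.03)&(abs(X[...,0]-.467)<.07)&(abs(X[...,1]+.415)<.07)
print(m.sum(),cv2.minAreaRect((X[m][:,:2]*1000).astype(np.float32)),X[m][:,2].mean())
im,d,c=grab("scene"); save("y_scene",im)
E
```

```text
time_s: 31.53
position: [0.5325, -0.019, 0.1796]
tool_rot: [[-0.984, 0.008, -0.18], [0.18, -0.002, -0.984], [-0.008, -1.0, 0.001]]
ft_force: [-0.5, -0.7, 0.1]
grip_width: 0.0838
time_s: 32.53
position: [0.4799, -0.3619, 0.1745]
tool_rot: [[-0.966, -0.001, 0.257], [-0.257, 0.001, -0.966], [0.0, -1.0, -0.001]]
ft_force: [-0.0, -0.2, 0.3]
grip_width: 0.0856
time_s: 32.87
position: [0.4714, -0.4184, 0.1741]
tool_rot: [[-0.967, -0.001, 0.254], [-0.254, 0.001, -0.967], [0.001, -1.0, -0.002]]
ft_force: [-0.2, 1.0, -0.3]
grip_width: 0.0853
([273.0, 193.0], 470.3, -412.3, 91.3, 59.1, 14.6)
5294 ((469.3013000488281, -413.0195617675781), (89.08586120605469, 60.04241943359375), 14.718548774719238) 0.024782893232810573
```

View pics/y_wrist.png

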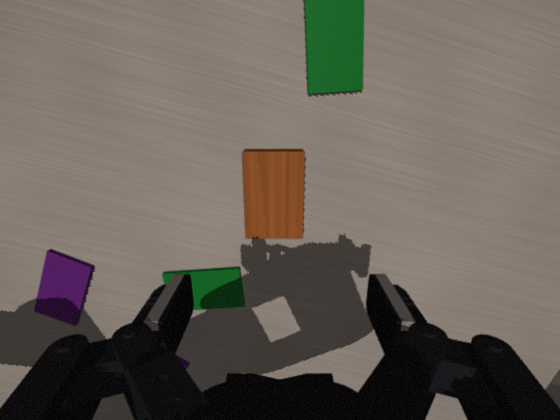

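View pics/y_scene.png

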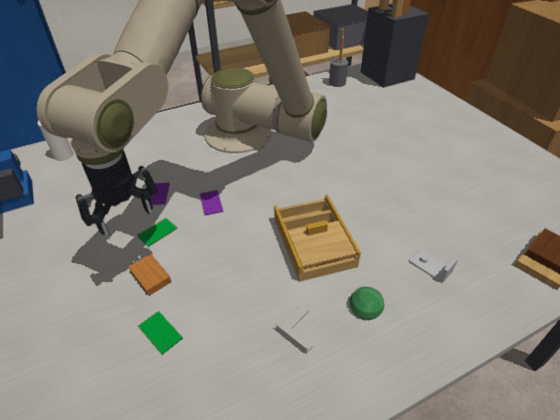

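Wrist view: the block is at (273,193), 89x60 mm, top at 24.8 mm, yaw 14.7°. The tool only turns about z, so I'll tip the block by pressing its short end on the cabinet's fixed side runner. I grip it 6 mm off its centre, towards the end that will go up.

```bash
python3 -m pendant '[[[0.14,0.24,-0.9],0,1],[[0,0,-0.9],0,1],[[0,0,-0.9],0,1],[[0,0,-0.9],0,0.9],[[0,0,-0.9],0,0.88],[[0,0,-0.6],0,0.85],[[0,0,-0.3],0,0.85],[[0,0,-0.2],0,0.85],[[0,0,0],0,0.85],[[0,0,0],0,0.85]]'; python3 -m pendant '[[[0,0,-0.1],0,0.85],[[0,0,0],0,0.85]]'
```

```text
time_s: 33.8
position: [0.4767, -0.4104, 0.0085]
tool_rot: [[-0.967, 0.001, 0.256], [-0.256, -0.001, -0.967], [-0.001, -1.0, 0.001]]
ft_force: [0.4, -0.7, 0.3]
grip_width: 0.0725
time_s: 33.97
position: [0.4765, -0.4105, 0.0052]
tool_rot: [[-0.967, 0.001, 0.256], [-0.256, -0.001, -0.967], [-0.001, -1.0, 0.001]]
ft_force: [-0.4, 0.2, -1.7]
grip_width: 0.0727
```

```bash
python3 -m pendant '[[[0,0,-0.2],0,0.82],[[0,0,0],0,0.6],[[0,0,0],0,0.6],[[0,0,0],0,0.6],[[0,0,0],0,0.6],[[0,0,0],0,0.6],[[0,0,0],0,0.6]]' 30; python3 -m pendant '[[[0,0,0.3],0,0.6],[[0,0,0.8],0,0.6],[[0,0,1],0,0.6],[[0,0,1],0,0.6],[[0,0,1],0,0.6],[[0,0,0],0,0.6],[[0,0,0],0,0.6]]'
python3 - <<'E'
from h import *
im,d,c=grab("wrist"); save("z_wrist",im)
im,d,c=grab("scene"); save("z_scene",cv2.resize(im[180:310,80:230],None,fx=5,fy=4.5,interpolation=cv2.INTER_CUBIC))
E
```

```text
time_s: 34.55
position: [0.4762, -0.4103, -0.0015]
tool_rot: [[-0.967, -0.0, 0.256], [-0.256, 0.0, -0.967], [0.0, -1.0, -0.0]]
ft_force: [0.1, 0.1, -0.7]
grip_width: 0.0592
time_s: 35.13
position: [0.4766, -0.4108, 0.1238]
tool_rot: [[-0.967, 0.003, 0.256], [-0.256, -0.003, -0.967], [-0.002, -1.0, 0.004]]
ft_force: [-0.2, 0.2, -1.5]
grip_width: 0.0596
```

View pics/z_wrist.png

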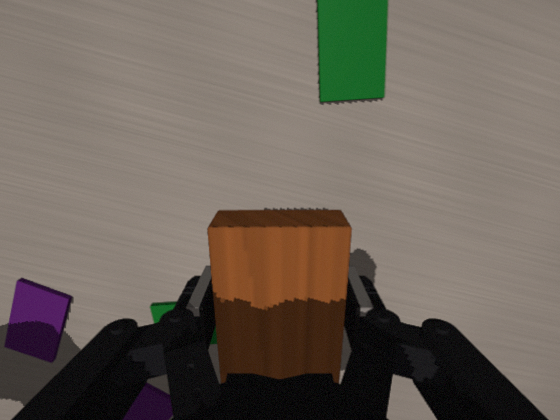

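View pics/z_scene.png

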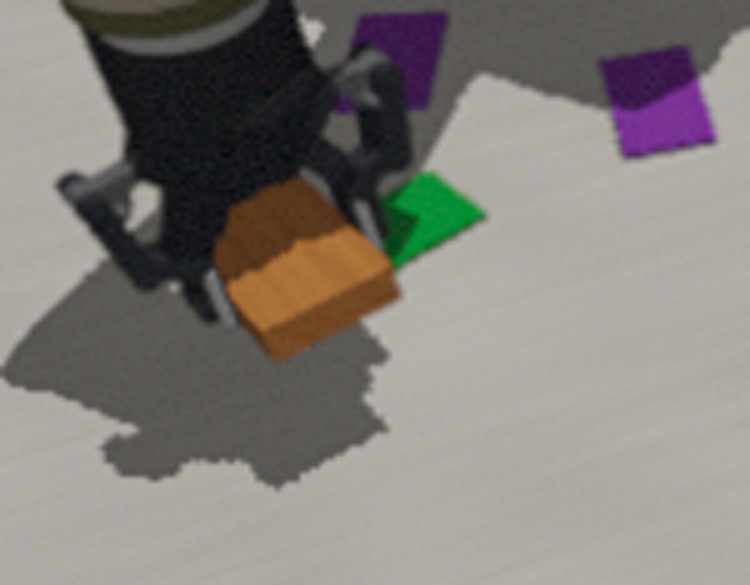

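```bash
python3 -m pendant '[[[0.1,0.69,0],1,0.6],[[0.1,0.69,0],1,0.6],[[0.1,0.69,0],1,0.6],[[0.1,0.69,0],1,0.6],[[0.1,0.69,0],1,0.6],[[0.1,0.69,0],1,0.6],[[0.1,0.69,0],1,0.6],[[0.1,0.69,0],1,0.6],[[0.1,0.69,0],1,0.6],[[0.1,0.69,0],1,0.6],[[0.1,0.69,0],1,0.6],[[0.1,0.69,0],1,0.6]]'; python3 -m pendant '[[[0.1,0.69,0],0.96,0.6],[[0,0,-0.4],0,0.6],[[0,0,0],0,0.6],[[0,0,0],0,0.6]]'
cat >> h.py <<'E'
def local():
    s=env.observe();p=np.array(s["position"]);d=p[:2]-[.5938,-.0302]; R=np.array(s["tool_rot"])
    print("local x %.1f y %.1f z %.1f jaw %.1f"%(d@[.9836,-.1805]*1000, d@[.1805,.9836]*1000,p[2]*1000,np.degrees(np.arctan2(R[1,2],R[0,2]))), np.round(s["ft_force"],1))
E
python3 - <<'E'
from h import *
local()
im,d,c=grab("wrist"); save("A_wrist",im)
im,d,c=grab("scene"); save("A_scene",cv2.resize(im[140:310,200:400],None,fx=4,fy=3.5,interpolation=cv2.INTER_CUBIC))
E
```

```text
time_s: 36.23
position: [0.5117, -0.1606, 0.1203]
tool_rot: [[-0.258, -0.002, 0.966], [-0.966, 0.001, -0.258], [-0.001, -1.0, -0.003]]
ft_force: [0.7, -0.1, -0.3]
grip_width: 0.0594
time_s: 36.57
position: [0.5146, -0.141, 0.1084]
tool_rot: [[-0.181, -0.003, 0.984], [-0.984, 0.001, -0.181], [-0.001, -1.0, -0.003]]
ft_force: [-0.2, -0.1, -0.7]
grip_width: 0.0596
local x -57.9 y -123.3 z 108.4 jaw -10.4 [-0.2 -0.1 -0.7]
```

View pics/A_wrist.png

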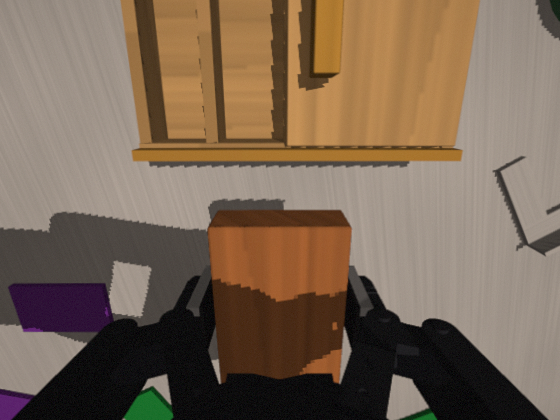

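View pics/A_scene.png

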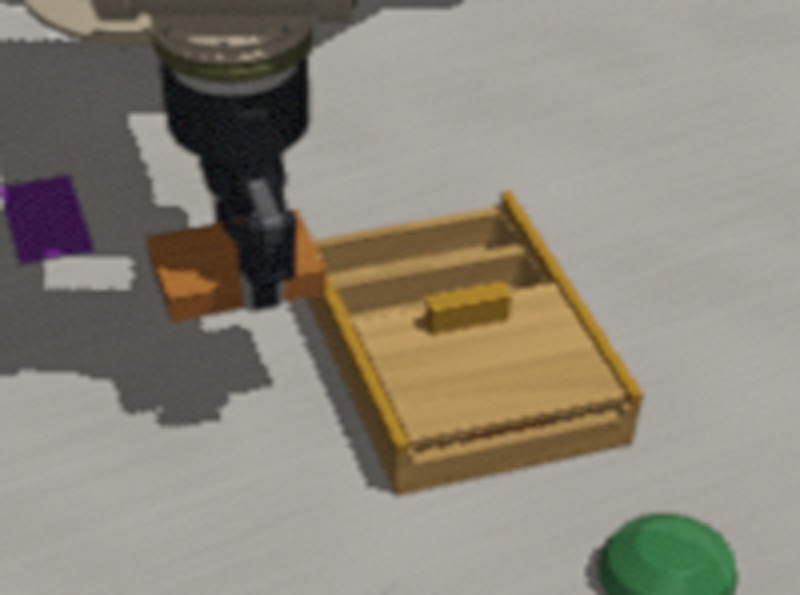

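Run:
```python
from h import *
im,d,c=grab("wrist")
s=env.observe(); p=np.array(s["position"]); R=np.array(s["tool_rot"]); a=-R[:,0]; b=R[:,2]
def loc(P): return (1000*np.c_[(P-p)@a,(P-p)@b]).round(1).tolist()
print(p,"runner",loc(ray([(135,150),(135,160.5),(461,160.5)],0.054,c)),"blk top",loc(ray([(210,228),(350,228)],p[2]+.0255,c)),"bot",loc(ray([(221,211),(340,211)],p[2]+.0015,c)))
```

```text
[ 0.5151763  -0.14184939  0.1095287 ] runner [[58.2, -93.3], [51.5, -94.3], [51.4, 117.4]] blk top [[36.7, -29.3], [36.7, 28.5]] bot [[36.1, -29.1], [36.0, 28.9]]
```

```bash
python3 -m pendant '[[[0.06,0.35,0],0,0.6],[[0.066,0.34,-0.4],0,0.6],[[0,0,-0.8],0,0.6],[[0,0,-0.45],0,0.6],[[0,0,0],0,0.6],[[0,0,0],0,0.6]]' 25; python3 -m pendant '[[[0,0,-0.15],0,0.6],[[0,0,0],0,0.6]]';python3 -m pendant '[[[0,0,-0.15],0,0.6],[[0,0,0],0,0.6]]'; python3 -c "
from h import *
local()"
```

```text
time_s: 37.22
position: [0.519, -0.1203, 0.0601]
tool_rot: [[-0.181, -0.001, 0.984], [-0.984, 0.0, -0.181], [-0.0, -1.0, -0.001]]
ft_force: [1.0, 0.2, -0.5]
grip_width: 0.0594
time_s: 37.38
position: [0.5192, -0.1207, 0.0559]
tool_rot: [[-0.181, 0.001, 0.984], [-0.984, -0.0, -0.181], [0.0, -1.0, 0.001]]
ft_force: [-0.6, 0.3, -1.9]
grip_width: 0.0595
time_s: 37.55
position: [0.5196, -0.121, 0.0516]
tool_rot: [[-0.181, 0.002, 0.984], [-0.984, -0.001, -0.181], [0.001, -1.0, 0.002]]
ft_force: [-0.3, -0.5, 3.0]
grip_width: 0.0597
local x -56.6 y -102.7 z 51.6 jaw -10.4 [-0.3 -0.5  3. ]
```

```bash
python3 -m pendant '[[[0,0,-0.15],0,0.6],[[0,0,-0.1],0,0.6],[[0,0,0],0,0.6]]';python3 -m pendant '[[[0,0,-0.15],0,0.6],[[0,0,-0.15],0,0.6],[[0,0,0],0,0.6]]'
python3 - <<'E'
from h import *
local()
im,d,c=grab("wrist"); save("B_wrist",im)
im,d,c=grab("scene"); save("B_scene",cv2.resize(im[140:310,200:400],None,fx=4,fy=3.5,interpolation=cv2.INTER_CUBIC))
E
```

```text
time_s: 37.8
position: [0.5195, -0.1223, 0.0449]
tool_rot: [[-0.18, 0.002, 0.984], [-0.984, -0.003, -0.18], [0.003, -1.0, 0.003]]
ft_force: [-4.5, -6.6, 9.3]
grip_width: 0.0595
time_s: 38.05
position: [0.5194, -0.1225, 0.0358]
tool_rot: [[-0.18, 0.002, 0.984], [-0.984, -0.004, -0.18], [0.003, -1.0, 0.003]]
ft_force: [-4.6, -9.1, 9.3]
grip_width: 0.0594
local x -56.5 y -104.2 z 35.8 jaw -10.4 [-4.6 -9.1  9.3]
```

View pics/B_scene.png

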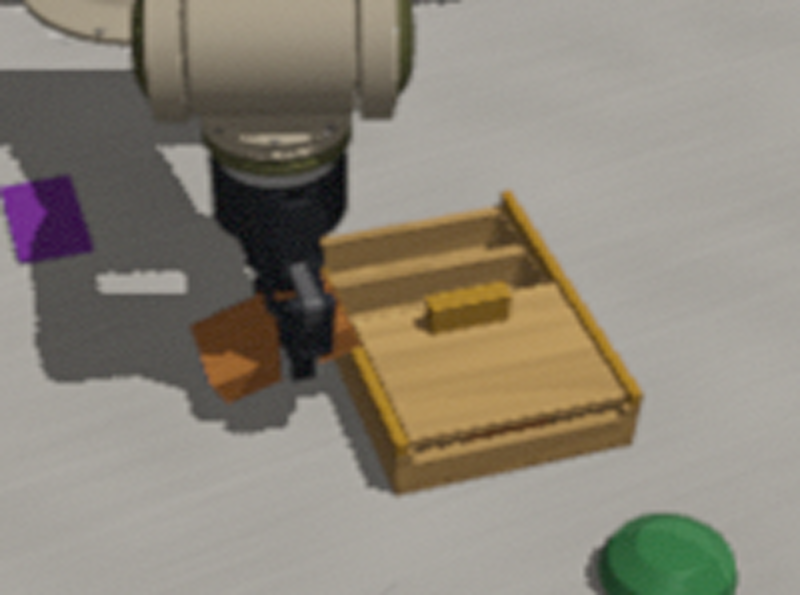

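View pics/B_wrist.png

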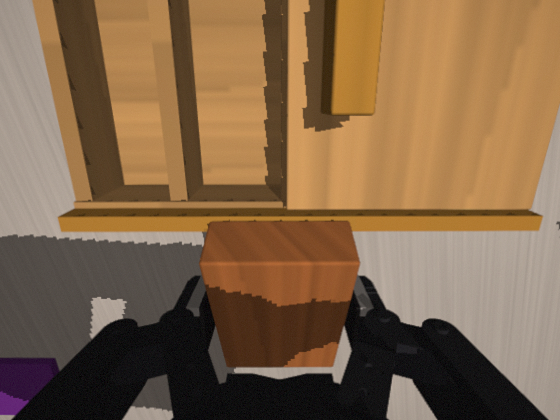

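```bash
python3 -m pendant '[[[0.024,0.131,0],0,0.6],[[0,0,0],0,0.6]]';python3 -m pendant '[[[0.024,0.131,0],0,0.6],[[0,0,0],0,0.6]]'; python3 -m pendant '[[[0.012,0.065,0],0,0.6],[[0,0,0],0,0.6]]'
python3 - <<'E'
from h import *
local()
im,d,c=grab("wrist"); save("C_wrist",im)
im,d,c=grab("scene"); save("C_scene",cv2.resize(im[140:310,200:400],None,fx=4,fy=3.5,interpolation=cv2.INTER_CUBIC))
E
```

```text
time_s: 38.32
position: [0.5211, -0.1199, 0.0369]
tool_rot: [[-0.18, 0.005, 0.984], [-0.984, -0.007, -0.18], [0.006, -1.0, 0.006]]
ft_force: [-4.9, -15.0, 15.2]
grip_width: 0.0594
time_s: 38.48
position: [0.5226, -0.1172, 0.0377]
tool_rot: [[-0.18, 0.007, 0.984], [-0.984, -0.009, -0.18], [0.008, -1.0, 0.008]]
ft_force: [-5.1, -20.1, 20.2]
grip_width: 0.0593
time_s: 38.65
position: [0.5232, -0.1162, 0.0382]
tool_rot: [[-0.18, 0.008, 0.984], [-0.984, -0.011, -0.18], [0.009, -1.0, 0.009]]
ft_force: [-8.4, -24.5, 23.4]
grip_width: 0.0594
local x -53.9 y -97.3 z 38.2 jaw -10.4 [ -8.4 -24.5  23.4]
```

View pics/C_scene.png

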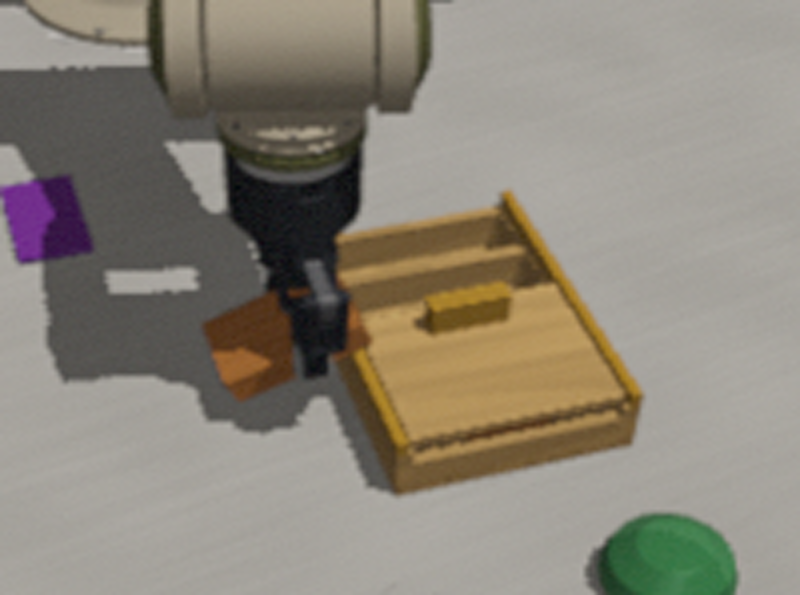

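View pics/C_wrist.png

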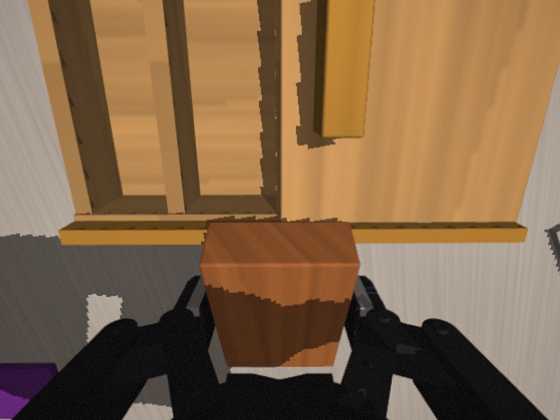

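```bash
python3 -m pendant '[[[0,0,0.25],0,0.6],[[0,0,0],0,0.6]]';python3 -m pendant '[[[0,0,-0.15],0,0.6],[[0,0,0],0,0.6]]'; python3 -m pendant '[[[0,0,-0.15],0,0.6],[[0,0,0],0,0.6]]'; python3 -m pendant '[[[0,0,-0.1],0,0.6],[[0,0,0],0,0.6]]'
python3 - <<'E'
from h import *
local()
im,d,c=grab("wrist"); save("D_wrist",im)
im,d,c=grab("scene"); save("D_scene",cv2.resize(im[140:310,200:400],None,fx=4,fy=3.5,interpolation=cv2.INTER_CUBIC))
E
```

```text
time_s: 38.92
position: [0.5215, -0.1115, 0.0435]
tool_rot: [[-0.181, 0.003, 0.983], [-0.983, -0.001, -0.181], [0.001, -1.0, 0.003]]
ft_force: [-0.3, -0.1, -1.1]
grip_width: 0.0593
time_s: 39.08
position: [0.5214, -0.1113, 0.0382]
tool_rot: [[-0.18, 0.002, 0.984], [-0.984, -0.002, -0.18], [0.001, -1.0, 0.002]]
ft_force: [-2.9, -3.4, 13.0]
grip_width: 0.0596
time_s: 39.25
position: [0.5214, -0.1115, 0.0342]
tool_rot: [[-0.18, 0.002, 0.984], [-0.984, -0.002, -0.18], [0.002, -1.0, 0.003]]
ft_force: [-4.3, -5.3, 17.1]
grip_width: 0.0596
time_s: 39.42
position: [0.5214, -0.1116, 0.0316]
tool_rot: [[-0.18, 0.003, 0.984], [-0.984, -0.002, -0.18], [0.002, -1.0, 0.003]]
ft_force: [-6.7, -5.5, 22.2]
grip_width: 0.0593
local x -56.5 y -93.1 z 31.6 jaw -10.4 [-6.7 -5.5 22.2]
```

View pics/D_scene.png

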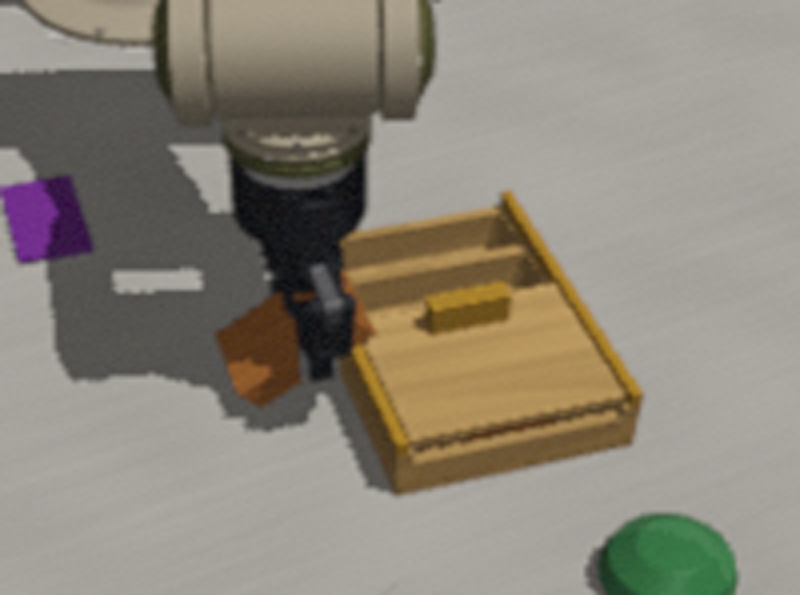

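View pics/D_wrist.png

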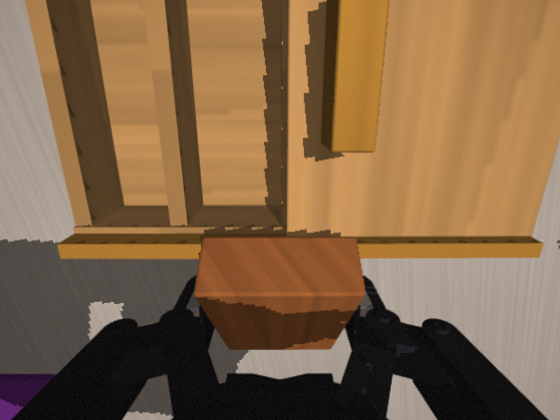

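```bash
python3 -m pendant '[[[0,0,0.4],0,0.6],[[0,0,0.9],0,0.6],[[0,0,0.9],0,0.6],[[0,0,0],0,0.6],[[0,0,0],0,0.6]]' 40
cat >> h.py <<'E'
def tilt():
    s=env.observe(); p=np.array(s["position"]); R=np.array(s["tool_rot"]); a=-R[:,0]; b=R[:,2]
    im,d,c=grab("wrist"); X=cloud(d,c)-p
    L=np.stack([X@a,X@b,X[...,2]],-1)*1000
    hsv=cv2.cvtColor(im,cv2.COLOR_RGB2HSV); m=(cv2.inRange(hsv,(3,120,30),(15,255,255))>0)&(d>0)&(abs(L[...,1])<24)&(abs(L[...,0])<70)&(L[...,2]<75)&(L[...,2]>-60)
    P=L[m]; rng=np.random.default_rng(0)
    for k in range(2):
        best=None
        for _ in range(300):
            q=P[rng.choice(len(P),3,False)]; n=np.cross(q[1]-q[0],q[2]-q[0]); 
            if np.linalg.norm(n)<50: continue
            n/=np.linalg.norm(n); i=abs((P-q[0])@n)<1
            if best is None or i.sum()>best.sum(): best=i
        Q=P[best]; n=np.linalg.svd(Q-Q.mean(0))[2][2]; n*=np.sign(n[2])
        print("plane n",n.round(3),"angle from z",np.degrees(np.arctan2(-n[0],n[2])).round(1),"pts",len(Q),"a range",np.percentile(Q[:,0],[1,99]).round(1),"z range",np.percentile(Q[:,2],[1,99]).round(1))
        P=P[~best]
        if len(P)<60: break
    return im
E
python3 - <<'E'
from h import *
local(); im=tilt(); save("E_wrist",im)
im,d,c=grab("scene"); save("E_scene",cv2.resize(im[140:310,200:400],None,fx=4,fy=3.5,interpolation=cv2.INTER_CUBIC))
E
```

```text
time_s: 39.93
position: [0.521, -0.1104, 0.0962]
tool_rot: [[-0.18, 0.001, 0.984], [-0.984, -0.0, -0.18], [0.0, -1.0, 0.001]]
ft_force: [-0.7, -0.3, -2.3]
grip_width: 0.0595
local x -57.1 y -92.1 z 96.2 jaw -10.4 [-0.7 -0.3 -2.3]
plane n [0.814 0.001 0.581] angle from z -54.5 pts 7067 a range [22.8 36.4] z range [34.4 53.1]
plane n [-0.582 -0.001  0.813] angle from z 35.6 pts 6054 a range [-45.6  22.5] z range [ 3.7 52.3]
```

View pics/E_scene.png

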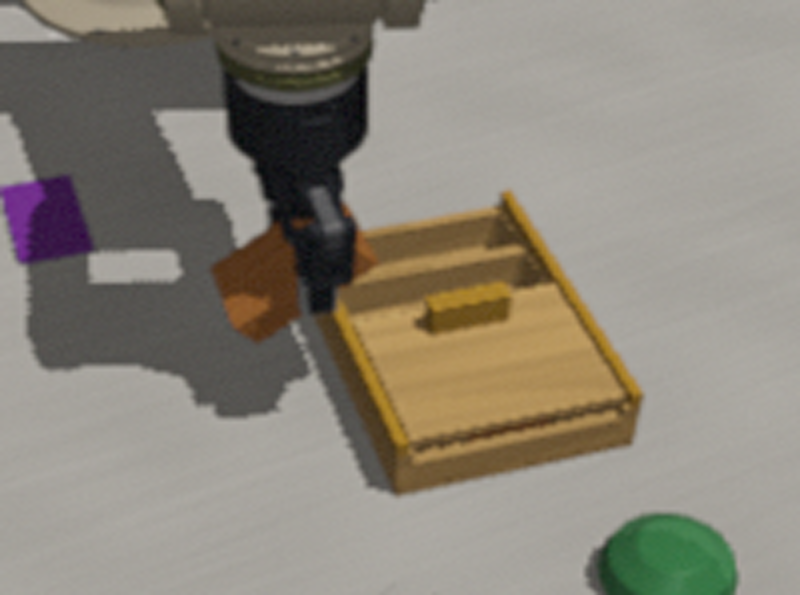

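View pics/E_wrist.png

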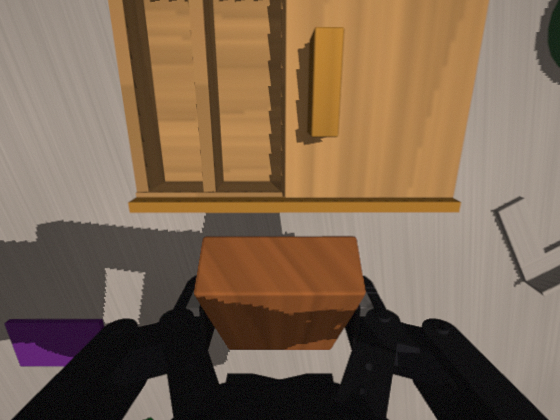

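Depth-plane fits put the block at 35.6°. The runner can't take it much further, because the bench limits how low the tool can go. Second stage: on the cabinet's other side I press the block's low end against the outer wall and roll it upright by rising over that corner. First I carry it across, high.

```bash
python3 -m pendant '[[[0,0,0.9],0,0.6],[[0.174,0.952,0.2],0,0.6],[[0.174,0.952,0],0,0.6],[[0.174,0.952,0],0,0.6],[[0.174,0.952,0],0,0.6],[[0.174,0.952,0],0,0.6],[[0.174,0.952,0],0,0.6],[[0.174,0.952,0],0,0.6],[[0.174,0.952,0],0,0.6],[[0,0,0],0,0.6],[[0,0,0],0,0.6]]' 40
python3 - <<'E'
from h import *
local(); im=tilt(); save("F_wrist",im)
im,d,c=grab("scene"); save("F_scene",cv2.resize(im[130:300,240:440],None,fx=4,fy=3.5,interpolation=cv2.INTER_CUBIC))
E
```

```text
time_s: 40.95
position: [0.5619, 0.119, 0.1272]
tool_rot: [[-0.178, -0.003, 0.984], [-0.984, -0.0, -0.178], [0.001, -1.0, -0.003]]
ft_force: [-0.1, -0.7, -1.7]
grip_width: 0.0593
local x -58.4 y 141.0 z 127.2 jaw -10.2 [-0.1 -0.7 -1.7]
plane n [ 0.811 -0.001  0.585] angle from z -54.2 pts 6800 a range [22.9 36.5] z range [34.5 53. ]
plane n [-0.581  0.003  0.814] angle from z 35.5 pts 6109 a range [-47.3  22.6] z range [ 2.7 52.3]
```

View pics/F_scene.png

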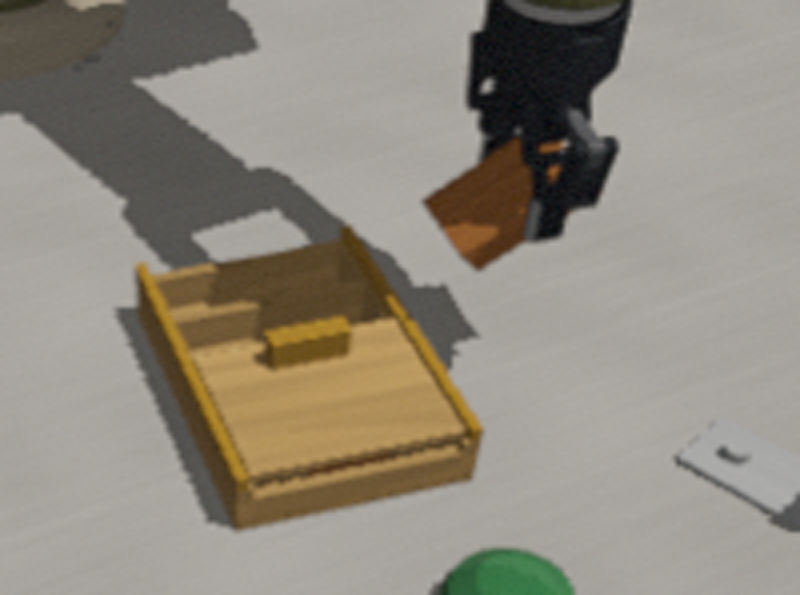

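```bash
python3 -m pendant '[[[0,0,-0.9],0,0.6],[[0,0,-0.9],0,0.6],[[0,0,-0.9],0,0.6],[[0,0,-0.5],0,0.6],[[0,0,0],0,0.6],[[-0.036,-0.197,0],0,0.6],[[-0.036,-0.197,0],0,0.6],[[0,0,0],0,0.6],[[0,0,0],0,0.6]]' 25; python3 -c "
from h import *
local()"; python3 -m pendant '[[[-0.024,-0.131,0],0,0.6],[[0,0,0],0,0.6]]';python3 -m pendant '[[[-0.024,-0.131,0],0,0.6],[[0,0,0],0,0.6]]'; python3 -c "
from h import *
local()"
```

```text
time_s: 41.8
position: [0.5609, 0.1052, 0.0342]
tool_rot: [[-0.181, 0.002, 0.983], [-0.983, -0.0, -0.181], [-0.0, -1.0, 0.002]]
ft_force: [-0.3, 0.9, -0.4]
grip_width: 0.0598
local x -56.8 y 127.2 z 34.2 jaw -10.5 [-0.3  0.9 -0.4]
time_s: 41.97
position: [0.5606, 0.1038, 0.0344]
tool_rot: [[-0.181, 0.004, 0.983], [-0.983, 0.004, -0.181], [-0.005, -1.0, 0.003]]
ft_force: [2.8, 12.5, 2.2]
grip_width: 0.0596
time_s: 42.13
position: [0.5605, 0.1027, 0.0351]
tool_rot: [[-0.181, 0.006, 0.983], [-0.983, 0.009, -0.181], [-0.01, -1.0, 0.005]]
ft_force: [3.8, 28.8, 6.8]
grip_width: 0.0592
local x -56.8 y 124.7 z 35.1 jaw -10.5 [ 3.8 28.8  6.8]
```

```bash
python3 -m pendant '[[[0,0,0.1],0,0.6],[[0,0,0.1],0,0.6],[[0,0,0],0,0.6]]';python3 -m pendant '[[[-0.012,-0.066,0.1],0,0.6],[[-0.012,-0.066,0.1],0,0.6],[[0,0,0],0,0.6]]'
python3 - <<'E'
from h import *
local(); im=tilt(); save("G_wrist",im)
im,d,c=grab("scene"); save("G_scene",cv2.resize(im[130:300,240:440],None,fx=4,fy=3.5,interpolation=cv2.INTER_CUBIC))
E
```

```text
time_s: 42.38
position: [0.5595, 0.1001, 0.0399]
tool_rot: [[-0.18, 0.003, 0.984], [-0.984, 0.003, -0.18], [-0.004, -1.0, 0.002]]
ft_force: [3.2, 12.1, -1.1]
grip_width: 0.0595
time_s: 42.63
position: [0.5586, 0.0955, 0.0457]
tool_rot: [[-0.18, 0.002, 0.984], [-0.984, 0.003, -0.18], [-0.003, -1.0, 0.001]]
ft_force: [1.6, 8.2, -2.9]
grip_width: 0.0592
local x -57.3 y 117.3 z 45.7 jaw -10.4 [ 1.6  8.2 -2.9]
plane n [ 0.68  -0.001  0.733] angle from z -42.9 pts 8147 a range [19.6 36.6] z range [41.3 57. ]
plane n [-0.734 -0.002  0.679] angle from z 47.2 pts 2017 a range [-41.1  21. ] z range [-8.4 57.1]
```

View pics/G_scene.png

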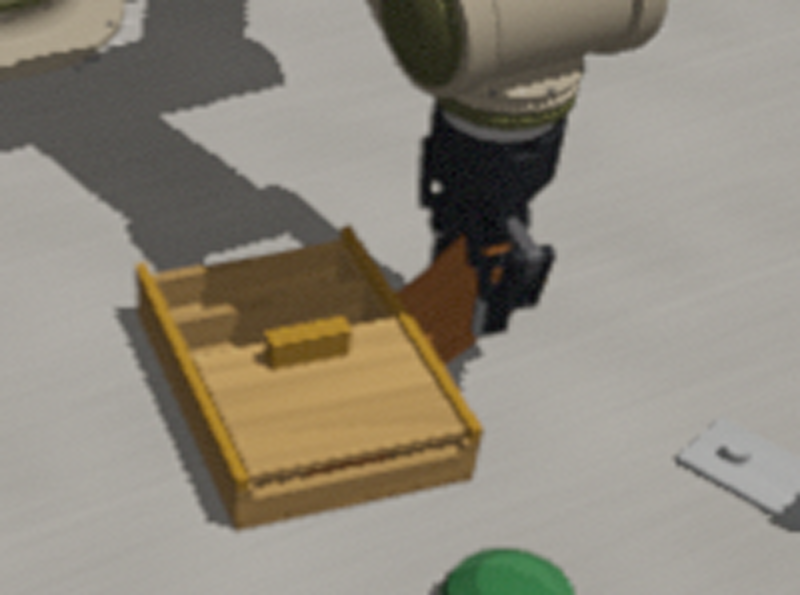

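```bash
python3 -m pendant '[[[-0.023,-0.125,0.12],0,0.6],[[-0.023,-0.125,0.12],0,0.6],[[-0.023,-0.125,0.12],0,0.6],[[0,0,0],0,0.6]]';python3 -m pendant '[[[-0.023,-0.125,0.1],0,0.6],[[-0.023,-0.125,0.1],0,0.6],[[0,0,0],0,0.6]]'
python3 - <<'E'
from h import *
local(); im=tilt(); save("H_wrist",im)
im,d,c=grab("scene"); save("H_scene",cv2.resize(im[130:300,240:440],None,fx=4,fy=3.5,interpolation=cv2.INTER_CUBIC))
E
```

```text
time_s: 43.07
position: [0.5562, 0.0839, 0.0565]
tool_rot: [[-0.181, 0.001, 0.984], [-0.984, 0.003, -0.181], [-0.003, -1.0, 0.001]]
ft_force: [0.3, 6.0, -1.7]
grip_width: 0.0594
time_s: 43.32
position: [0.5546, 0.0766, 0.0623]
tool_rot: [[-0.181, 0.001, 0.984], [-0.984, 0.003, -0.181], [-0.003, -1.0, -0.0]]
ft_force: [0.5, 7.9, -2.7]
grip_width: 0.0594
local x -57.8 y 98.0 z 62.3 jaw -10.4 [ 0.5  7.9 -2.7]
plane n [0.402 0.001 0.916] angle from z -23.7 pts 9192 a range [14.7 35.5] z range [51.1 61. ]
plane n [-0.918 -0.003  0.398] angle from z 66.6 pts 1126 a range [ 5.4 35.4] z range [-18.2  53. ]
```

View pics/H_scene.png

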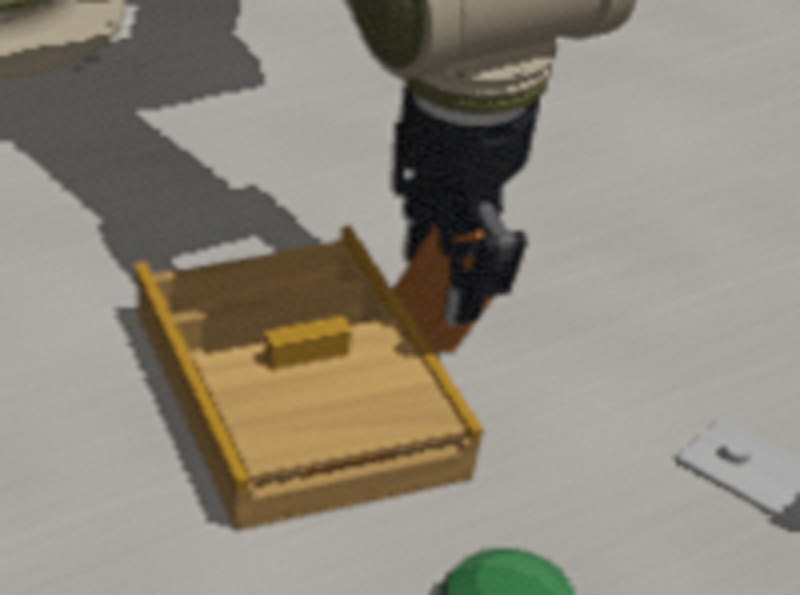

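```bash
python3 -m pendant '[[[-0.023,-0.125,0.08],0,0.6],[[-0.023,-0.125,0.07],0,0.6],[[-0.023,-0.125,0.06],0,0.6],[[0,0,0],0,0.6]]'
python3 - <<'E'
from h import *
local(); im=tilt()
E
python3 -m pendant '[[[-0.023,-0.125,0.03],0,0.6],[[-0.012,-0.06,0.02],0,0.6],[[0,0,0],0,0.6]]'
python3 - <<'E'
from h import *
local(); im=tilt(); save("I_wrist",im)
im,d,c=grab("scene"); save("I_scene",cv2.resize(im[130:300,240:440],None,fx=4,fy=3.5,interpolation=cv2.INTER_CUBIC))
E
```

```text
time_s: 43.75
position: [0.5523, 0.0653, 0.0682]
tool_rot: [[-0.181, -0.0, 0.984], [-0.984, 0.003, -0.181], [-0.003, -1.0, -0.001]]
ft_force: [0.5, 7.3, -4.1]
grip_width: 0.0598
local x -58.0 y 86.5 z 68.2 jaw -10.4 [ 0.5  7.3 -4.1]
plane n [ 0.264 -0.003  0.965] angle from z -15.3 pts 9257 a range [14.  36.1] z range [54.9 61.9]
plane n [-0.965  0.001  0.263] angle from z 74.8 pts 3758 a range [13.8 35.9] z range [-26.7  56.6]
time_s: 44.05
position: [0.5513, 0.0599, 0.0695]
tool_rot: [[-0.181, -0.0, 0.984], [-0.984, 0.003, -0.181], [-0.003, -1.0, -0.001]]
ft_force: [1.5, 8.2, -6.1]
grip_width: 0.0594
local x -58.1 y 81.0 z 69.5 jaw -10.4 [ 1.5  8.2 -6.1]
plane n [0.197 0.002 0.98 ] angle from z -11.4 pts 9391 a range [13.6 36.1] z range [56.8 62.4]
plane n [-0.98  -0.     0.197] angle from z 78.6 pts 5120 a range [19.1 36. ] z range [-27.9  56.6]
```

View pics/I_scene.png

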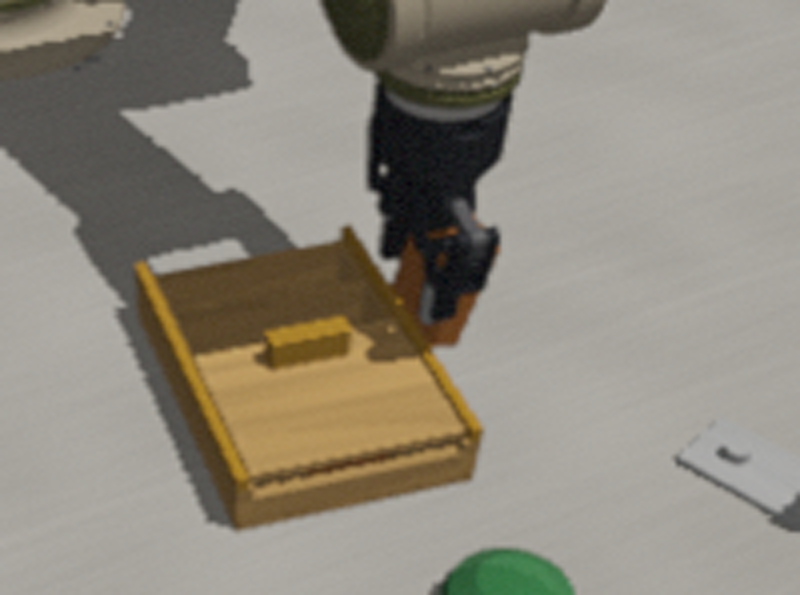

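At 78.6° the block is 11° off upright, but it has crept to the edge of the pads. I set its low end on the bench clear of the wall, press it flat on its end, then regrip it centred.

```bash
python3 -m pendant '[[[0.03,0.16,0],0,0.6],[[0.04,0.2,0],0,0.6],[[0.04,0.2,-0.3],0,0.6],[[0,0,-0.4],0,0.6],[[0,0,-0.3],0,0.6],[[0,0,0],0,0.6],[[0,0,0],0,0.6]]' 30
python3 - <<'E'
from h import *
local(); im=tilt()
E
python3 -m pendant '[[[0,0,-0.1],0,0.6],[[0,0,-0.1],0,0.6],[[0,0,0],0,0.6]]'
```

```text
time_s: 44.73
position: [0.5548, 0.0754, 0.0391]
tool_rot: [[-0.18, -0.001, 0.984], [-0.984, -0.0, -0.18], [0.0, -1.0, -0.001]]
ft_force: [-0.6, -0.0, -1.6]
grip_width: 0.0596
local x -57.4 y 96.8 z 39.1 jaw -10.4 [-0.6 -0.  -1.6]
plane n [0.207 0.001 0.978] angle from z -12.0 pts 9396 a range [13.8 36.4] z range [56.4 62.2]
plane n [-0.978  0.     0.206] angle from z 78.1 pts 4902 a range [18.7 36.4] z range [-27.3  58.1]
time_s: 45.03
position: [0.5548, 0.0753, 0.0333]
tool_rot: [[-0.181, -0.0, 0.984], [-0.984, 0.0, -0.181], [0.0, -1.0, -0.0]]
ft_force: [0.1, 0.1, -1.7]
grip_width: 0.0596
```

```bash
python3 -m pendant '[[[0,0,-0.1],0,0.6],[[0,0,0],0,0.6]]'; python3 -m pendant '[[[0,0,-0.08],0,0.6],[[0,0,0],0,0.6]]';python3 -m pendant '[[[0,0,-0.08],0,0.6],[[0,0,0],0,0.6]]'
python3 - <<'E'
from h import *
local(); im=tilt(); save("J_wrist",im)
E
```

```text
time_s: 45.2
position: [0.5552, 0.0752, 0.0314]
tool_rot: [[-0.18, 0.001, 0.984], [-0.984, -0.0, -0.18], [-0.0, -1.0, 0.001]]
ft_force: [-2.0, -0.5, 6.0]
grip_width: 0.0594
time_s: 45.37
position: [0.5553, 0.0752, 0.0311]
tool_rot: [[-0.18, 0.002, 0.984], [-0.984, -0.0, -0.18], [0.0, -1.0, 0.002]]
ft_force: [-8.0, -2.0, 27.8]
grip_width: 0.0592
time_s: 45.53
position: [0.5555, 0.0749, 0.0301]
tool_rot: [[-0.18, 0.004, 0.984], [-0.984, -0.001, -0.18], [0.001, -1.0, 0.004]]
ft_force: [-12.0, -4.1, 40.7]
grip_width: 0.0595
local x -56.6 y 96.4 z 30.1 jaw -10.4 [-12.   -4.1  40.7]
plane n [0.199 0.004 0.98 ] angle from z -11.4 pts 9532 a range [13.8 36.2] z range [57.9 63.4]
plane n [-0.98   0.002  0.2  ] angle from z 78.5 pts 5231 a range [19.6 36.2] z range [-23.2  57.6]
```

View pics/J_wrist.png

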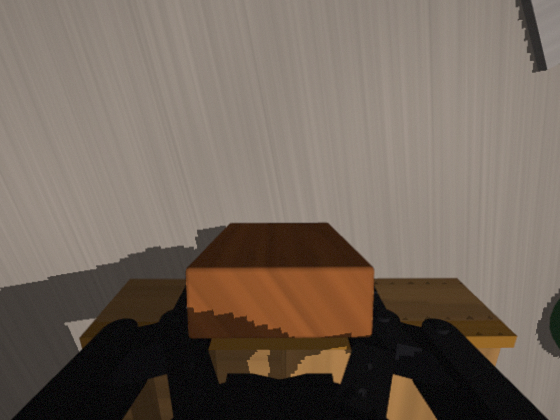

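```bash
python3 -m pendant '[[[-0.012,-0.066,0.03],0,0.6],[[-0.012,-0.066,0],0,0.6],[[0,0,0],0,0.6]]' 20
python3 - <<'E'
from h import *
local(); im=tilt()
E
python3 -m pendant '[[[-0.012,-0.066,0],0,0.6],[[-0.012,-0.066,0],0,0.6],[[0,0,0],0,0.6]]'
python3 - <<'E'
from h import *
local(); im=tilt()
E
```

```text
time_s: 45.83
position: [0.5553, 0.0727, 0.0298]
tool_rot: [[-0.181, 0.005, 0.983], [-0.983, 0.003, -0.181], [-0.003, -1.0, 0.004]]
ft_force: [-6.8, 7.7, 27.3]
grip_width: 0.0594
local x -56.4 y 94.2 z 29.8 jaw -10.4 [-6.8  7.7 27.3]
plane n [ 0.189 -0.002  0.982] angle from z -10.9 pts 9566 a range [13.7 36.2] z range [58.3 63.7]
plane n [-0.984  0.007  0.181] angle from z 79.6 pts 5600 a range [20.9 36.1] z range [-24.3  60.2]
time_s: 46.13
position: [0.5551, 0.0693, 0.0294]
tool_rot: [[-0.181, 0.006, 0.983], [-0.983, 0.004, -0.181], [-0.005, -1.0, 0.005]]
ft_force: [-1.5, 11.4, 21.2]
grip_width: 0.0592
local x -56.1 y 90.9 z 29.4 jaw -10.4 [-1.5 11.4 21.2]
plane n [ 0.145 -0.002  0.989] angle from z -8.4 pts 9328 a range [13.4 36.1] z range [59.6 63.8]
plane n [-0.986  0.006  0.164] angle from z 80.5 pts 6208 a range [22.1 36.2] z range [-23.8  59.3]
```

```bash
python3 -m pendant '[[[-0.018,-0.1,0],0,0.6],[[-0.018,-0.1,0],0,0.6],[[0,0,0],0,0.6]]' 20; python3 -m pendant '[[[-0.018,-0.1,0],0,0.6],[[0,0,0],0,0.6]]'
python3 - <<'E'
from h import *
local(); im=tilt(); save("K_wrist",im)
im,d,c=grab("scene"); save("K_scene",cv2.resize(im[130:300,240:440],None,fx=4,fy=3.5,interpolation=cv2.INTER_CUBIC))
E
```

```text
time_s: 46.43
position: [0.5548, 0.066, 0.0295]
tool_rot: [[-0.181, 0.009, 0.983], [-0.983, 0.008, -0.181], [-0.01, -1.0, 0.007]]
ft_force: [4.2, 29.4, 17.9]
grip_width: 0.0595
time_s: 46.6
position: [0.5548, 0.066, 0.0295]
tool_rot: [[-0.181, 0.01, 0.983], [-0.983, 0.013, -0.181], [-0.014, -1.0, 0.008]]
ft_force: [8.5, 47.3, 16.1]
grip_width: 0.0594
local x -55.7 y 87.6 z 29.5 jaw -10.4 [ 8.5 47.3 16.1]
plane n [ 0.16  -0.002  0.987] angle from z -9.2 pts 9536 a range [13.9 36.5] z range [59.4 64.1]
plane n [-0.985  0.006  0.173] angle from z 80.0 pts 5841 a range [22.  36.5] z range [-23.1  59. ]
```

View pics/K_scene.png

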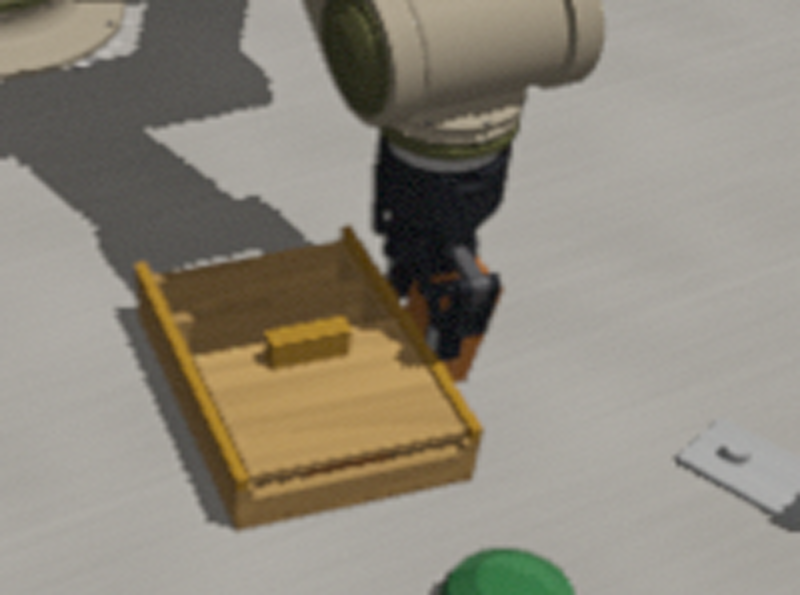

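```bash
python3 -m pendant '[[[0.035,0.19,0],0,0.6],[[0,0,0],0,0.6]]' 20
python3 - <<'E'
from h import *
local(); im=tilt();
E
```

```text
time_s: 46.87
position: [0.5549, 0.0662, 0.0295]
tool_rot: [[-0.179, 0.007, 0.984], [-0.984, 0.002, -0.179], [-0.003, -1.0, 0.006]]
ft_force: [-1.1, 8.0, 20.9]
grip_width: 0.06
local x -55.6 y 87.8 z 29.5 jaw -10.3 [-1.1  8.  20.9]
plane n [ 0.17  -0.002  0.985] angle from z -9.8 pts 9661 a range [13.6 36.3] z range [59. 64.]
plane n [-0.986  0.006  0.169] angle from z 80.3 pts 5921 a range [22.1 36.3] z range [-23.2  58.7]
```

Only the fingers met the wall there. I lift, move 40 mm out into the open, and repeat the press-and-drag on the bench.

```bash
python3 -m pendant '[[[0,0,0.3],0,0.6],[[0.09,0.49,0],0,0.6],[[0.09,0.49,0],0,0.6],[[0.07,0.4,0],0,0.6],[[0,0,0],0,0.6],[[0,0,-0.2],0,0.6],[[0,0,0],0,0.6]]' 25
python3 - <<'E'
from h import *
local(); im=tilt();
E
python3 -m pendant '[[[0,0,-0.1],0,0.6],[[0,0,0],0,0.6]]'
```

```text
time_s: 47.5
position: [0.5607, 0.1054, 0.0297]
tool_rot: [[-0.181, 0.001, 0.984], [-0.984, 0.001, -0.181], [-0.001, -1.0, 0.001]]
ft_force: [-0.2, 2.8, 2.8]
grip_width: 0.0594
local x -57.0 y 127.5 z 29.7 jaw -10.4 [-0.2  2.8  2.8]
plane n [0.163 0.002 0.987] angle from z -9.4 pts 9426 a range [13.6 36.4] z range [59.1 63.8]
plane n [-0.985  0.008  0.173] angle from z 80.0 pts 5920 a range [21.7 36.4] z range [-23.9  59. ]
time_s: 47.72
position: [0.5609, 0.1051, 0.0292]
tool_rot: [[-0.181, 0.003, 0.984], [-0.984, 0.0, -0.181], [-0.001, -1.0, 0.002]]
ft_force: [-7.7, 1.1, 27.2]
grip_width: 0.0593
```

```bash
python3 -m pendant '[[[-0.018,-0.1,0],0,0.6],[[-0.018,-0.1,0],0,0.6],[[-0.018,-0.1,0],0,0.6],[[0,0,0],0,0.6]]' 20; python3 -m pendant '[[[-0.018,-0.1,0],0,0.6],[[-0.018,-0.1,0],0,0.6],[[-0.018,-0.1,0],0,0.6],[[0,0,0],0,0.6]]'
python3 - <<'E'
from h import *
local(); im=tilt();
E
```

```text
time_s: 48.05
position: [0.5607, 0.0975, 0.0291]
tool_rot: [[-0.182, 0.006, 0.983], [-0.983, 0.004, -0.182], [-0.005, -1.0, 0.006]]
ft_force: [-1.3, 9.7, 19.9]
grip_width: 0.0593
time_s: 48.38
position: [0.5594, 0.0883, 0.0291]
tool_rot: [[-0.182, 0.007, 0.983], [-0.983, 0.003, -0.182], [-0.005, -1.0, 0.007]]
ft_force: [1.2, 9.2, 18.5]
grip_width: 0.0592
local x -55.2 y 110.4 z 29.1 jaw -10.5 [ 1.2  9.2 18.5]
plane n [ 0.157 -0.003  0.988] angle from z -9.0 pts 9615 a range [13.5 36.2] z range [59.8 64.3]
plane n [-0.987  0.005  0.162] angle from z 80.7 pts 6220 a range [22.4 36.2] z range [-23.8  59.4]
```

```bash
python3 -m pendant '[[[0,0,0.05],0,0.6],[[0.01,0.04,0],0,0.6],[[0,0,0],0,0.6]]' 20; python3 -m pendant '[[[0,0,0],0,0.85],[[0,0,0],0,0.85],[[0,0,0],0,0.85],[[0,0,0],0,0.85],[[0,0,0],0,0.85],[[0,0,0],0,0.85]]'
python3 - <<'E'
from h import *
local(); im=tilt(); save("L_wrist",im)
im,d,c=grab("scene"); save("L_scene",cv2.resize(im[130:300,240:440],None,fx=4,fy=3.5,interpolation=cv2.INTER_CUBIC))
E
```

```text
time_s: 48.68
position: [0.5587, 0.0878, 0.0294]
tool_rot: [[-0.181, 0.004, 0.983], [-0.984, -0.001, -0.181], [0.0, -1.0, 0.004]]
ft_force: [-1.3, -1.3, 11.8]
grip_width: 0.0594
time_s: 49.18
position: [0.5574, 0.0887, 0.028]
tool_rot: [[-0.18, -0.001, 0.984], [-0.984, -0.0, -0.18], [0.0, -1.0, -0.001]]
ft_force: [-0.2, 0.3, 1.0]
grip_width: 0.073
local x -57.3 y 110.3 z 28.0 jaw -10.4 [-0.2  0.3  1. ]
plane n [0.185 0.    0.983] angle from z -10.7 pts 10094 a range [14.2 36.8] z range [60.4 65.7]
plane n [-0.983  0.005  0.184] angle from z 79.4 pts 5855 a range [21.3 36.7] z range [-21.9  60.1]
```

View pics/L_scene.png

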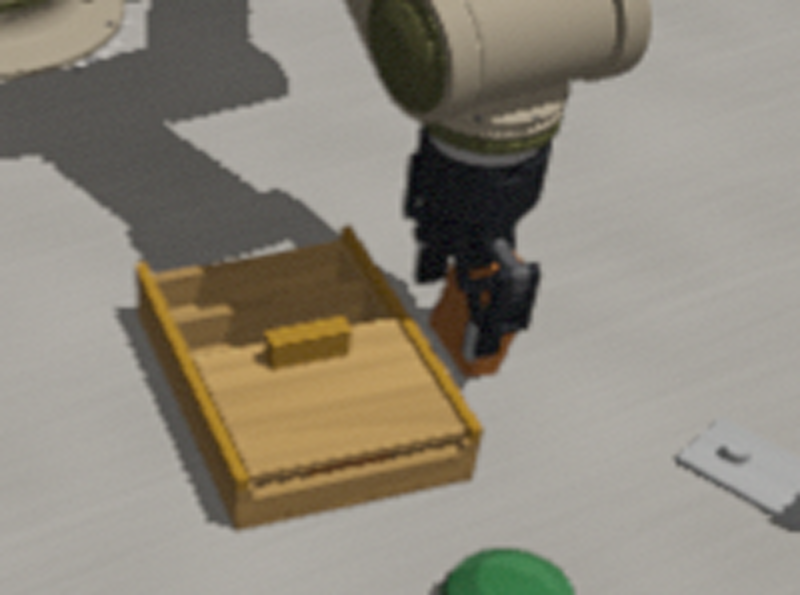

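View pics/L_wrist.png

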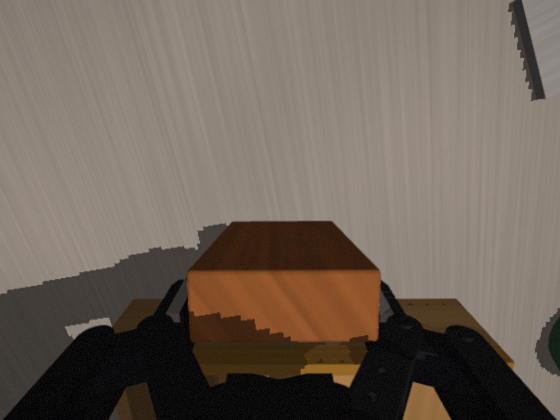

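```bash
python3 -m pendant '[[[0,0,0],0,0.85],[[0,0,0],0,0.85]]'
python3 - <<'E'
from h import *
im=tilt()
E
python3 -m pendant '[[[0,0,0.1],0,0.9],[[0,0,0.2],0,0.9],[[0,0,0],0,0.9]]'
python3 - <<'E'
from h import *
local(); im=tilt(); save("M_wrist",im)
im,d,c=grab("scene"); save("M_scene",cv2.resize(im[130:300,240:440],None,fx=4,fy=3.5,interpolation=cv2.INTER_CUBIC))
E
```

```text
time_s: 49.45
position: [0.5575, 0.0887, 0.0282]
tool_rot: [[-0.18, -0.0, 0.984], [-0.984, -0.0, -0.18], [0.0, -1.0, -0.0]]
ft_force: [0.7, 0.2, -0.3]
grip_width: 0.0726
plane n [ 0.179 -0.001  0.984] angle from z -10.3 pts 10007 a range [13.9 36.6] z range [60.5 65.5]
plane n [-0.983  0.005  0.182] angle from z 79.5 pts 5938 a range [21.2 36.5] z range [-22.2  60.1]
time_s: 49.75
position: [0.5581, 0.0887, 0.0385]
tool_rot: [[-0.18, 0.002, 0.984], [-0.984, -0.0, -0.18], [-0.0, -1.0, 0.002]]
ft_force: [-0.0, 1.0, -0.2]
grip_width: 0.0768
local x -56.6 y 110.5 z 38.5 jaw -10.4 [-0.   1.  -0.2]
plane n [ 0.99  -0.005  0.138] angle from z -82.1 pts 12362 a range [ 6.8 19.4] z range [-30.8  54.7]
plane n [-0.141 -0.     0.99 ] angle from z 8.1 pts 4830 a range [-14.9   6.3] z range [51.2 55. ]
```

View pics/M_scene.png

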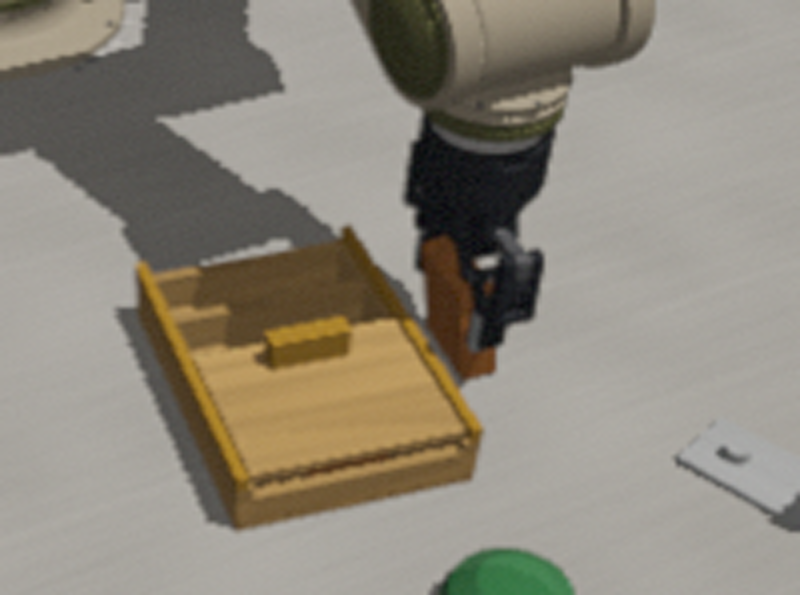

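```bash
python3 -m pendant '[[[0,0,0],0,0.9],[[0,0,0],0,0.9],[[0,0,0],0,0.9],[[0,0,0],0,0.9],[[0,0,0],0,0.9],[[0,0,0],0,0.9]]'
python3 - <<'E'
from h import *
local(); im=tilt(); save("N_wrist",im)
im,d,c=grab("scene"); save("N_scene",cv2.resize(im[130:300,240:440],None,fx=4,fy=3.5,interpolation=cv2.INTER_CUBIC))
E
```

```text
time_s: 50.35
position: [0.5575, 0.0887, 0.0372]
tool_rot: [[-0.18, -0.0, 0.984], [-0.984, -0.0, -0.18], [0.0, -1.0, -0.0]]
ft_force: [0.7, 0.1, -0.7]
grip_width: 0.0772
local x -57.2 y 110.4 z 37.2 jaw -10.4 [ 0.7  0.1 -0.7]
plane n [ 0.108 -0.001  0.994] angle from z -6.2 pts 7704 a range [ 5.8 28.7] z range [52.  55.9]
plane n [-0.996  0.004  0.092] angle from z 84.7 pts 6843 a range [20.6 28.7] z range [-31.9  53.7]
```

View pics/N_wrist.png

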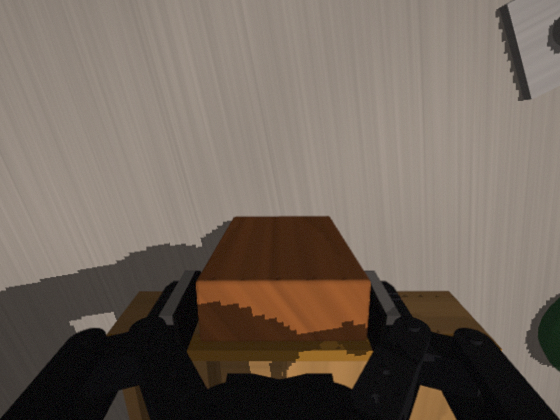

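```bash
python3 -m pendant '[[[0,0,0],0,0.9],[[0,0,0],0,0.9],[[0,0,0],0,0.9],[[0,0,0],0,0.9],[[0,0,0],0,0.9],[[0,0,0],0,0.9],[[0,0,0],0,0.9],[[0,0,0],0,0.9],[[0,0,0],0,0.9],[[0,0,0],0,0.9],[[0,0,0],0,0.9],[[0,0,0],0,0.9]]'
python3 - <<'E'
from h import *
im=tilt();im=tilt();im=tilt()
E
```

```text
time_s: 51.45
position: [0.5575, 0.0887, 0.0372]
tool_rot: [[-0.18, -0.0, 0.984], [-0.984, 0.0, -0.18], [-0.0, -1.0, -0.0]]
ft_force: [0.4, -0.1, 0.4]
grip_width: 0.077
plane n [-1.     0.004  0.017] angle from z 89.0 pts 9186 a range [20.1 22.4] z range [-32.2  53.8]
plane n [0.013 0.    1.   ] angle from z -0.7 pts 6585 a range [-1.3 20.6] z range [52.7 54.6]
plane n [-1.     0.004  0.023] angle from z 88.7 pts 9066 a range [20.1 22.9] z range [-32.3  53.9]
plane n [0.017 0.    1.   ] angle from z -1.0 pts 6421 a range [-0.2 21. ] z range [52.8 54.7]
plane n [ 1.    -0.005  0.022] angle from z -88.7 pts 10155 a range [17.3 20.3] z range [-32.   54.4]
plane n [-0.023 -0.     1.   ] angle from z 1.3 pts 6092 a range [-4.4 17. ] z range [52.9 54.8]
```

The block settled upright (planes within 1° of square, top at 91 mm). Recentring by 8.4 mm and regripping.

```bash
python3 -m pendant '[[[0.025,0.137,0],0,0.9],[[0.025,0.137,0],0,0.9],[[0,0,0],0,0.9],[[0,0,0],0,0.9],[[0,0,0],0,0.9]]'
python3 - <<'E'
from h import *
local(); im=tilt()
E
python3 -m pendant '[[[0,0,0],0,0.65],[[0,0,0],0,0.65],[[0,0,0],0,0.65],[[0,0,0],0,0.6],[[0,0,0],0,0.6],[[0,0,0],0,0.6],[[0,0,0],0,0.6]]' 35
python3 - <<'E'
from h import *
local(); im=tilt(); save("O_wrist",im)
E
```

```text
time_s: 52.02
position: [0.559, 0.097, 0.0372]
tool_rot: [[-0.18, -0.0, 0.984], [-0.984, -0.0, -0.18], [0.0, -1.0, -0.0]]
ft_force: [0.4, 0.2, -0.1]
grip_width: 0.0766
local x -57.2 y 118.9 z 37.2 jaw -10.4 [ 0.4  0.2 -0.1]
plane n [-1.     0.004  0.019] angle from z 88.9 pts 9753 a range [11.5 14. ] z range [-32.   53.8]
plane n [ 0.01  -0.002  1.   ] angle from z -0.6 pts 6158 a range [-10.  12.] z range [52.7 54.6]
time_s: 52.65
position: [0.5591, 0.0969, 0.0374]
tool_rot: [[-0.18, 0.0, 0.984], [-0.984, -0.0, -0.18], [0.0, -1.0, 0.0]]
ft_force: [-0.1, 0.1, 2.1]
grip_width: 0.0595
local x -57.1 y 118.7 z 37.4 jaw -10.4 [-0.1  0.1  2.1]
plane n [-1.    -0.     0.001] angle from z 89.9 pts 10075 a range [10.8 12.5] z range [-32.1  53.8]
plane n [-0.002 -0.003  1.   ] angle from z 0.1 pts 5954 a range [-11.6  10.4] z range [52.5 54.3]
```

Held upright to 0.1°. Lifting well above the handle and carrying it to the well with a quarter turn.

```bash
python3 -m pendant '[[[0,0,0.3],0,0.6],[[0,0,0.8],0,0.6],[[0,0,1],0,0.6],[[0,0,1],-0.5,0.6],[[0,0,0],-1,0.6],[[0,0,0],-1,0.6],[[0,0,0],-1,0.6],[[0,0,0],-1,0.6],[[0,0,0],-1,0.6],[[0,0,0],-1,0.6],[[0,0,0],-1,0.6],[[0,0,0],-1,0.6]]' 40; python3 -m pendant '[[[-0.143,-0.376,0],-1,0.6],[[-0.143,-0.376,0],-1,0.6],[[-0.143,-0.376,0],-1,0.6],[[-0.143,-0.376,0],-1,0.6],[[-0.143,-0.376,0],-1,0.6],[[-0.143,-0.376,0],-1,0.6],[[-0.143,-0.376,0],-1,0.6],[[-0.143,-0.376,0],-1,0.6],[[-0.143,-0.376,0],-1,0.6],[[-0.143,-0.376,0],-0.5,0.6],[[0,0,0],0,0.6],[[0,0,0],0,0.6]]'
python3 - <<'E'
from h import *
local(); im=tilt(); save("P_wrist",im)
im,d,c=grab("scene"); save("P_scene",cv2.resize(im[130:300,220:420],None,fx=4,fy=3.5,interpolation=cv2.INTER_CUBIC))
E
```

```text
time_s: 53.7
position: [0.5587, 0.0971, 0.1305]
tool_rot: [[-0.8, -0.001, 0.6], [-0.6, 0.0, -0.8], [0.0, -1.0, -0.001]]
ft_force: [0.6, -0.8, -0.1]
grip_width: 0.0595
time_s: 54.7
position: [0.516, -0.0161, 0.1304]
tool_rot: [[-0.984, -0.0, -0.18], [0.18, 0.0, -0.984], [0.0, -1.0, -0.0]]
ft_force: [0.2, 0.3, -0.9]
grip_width: 0.0596
local x -79.1 y -0.2 z 130.4 jaw -100.3 [ 0.2  0.3 -0.9]
plane n [1.    0.001 0.   ] angle from z -90.0 pts 10095 a range [10.5 12.2] z range [-32.3  53.8]
plane n [-0.003 -0.005  1.   ] angle from z 0.2 pts 5948 a range [-11.7  10.1] z range [52.4 54.3]
```

View pics/P_wrist.png

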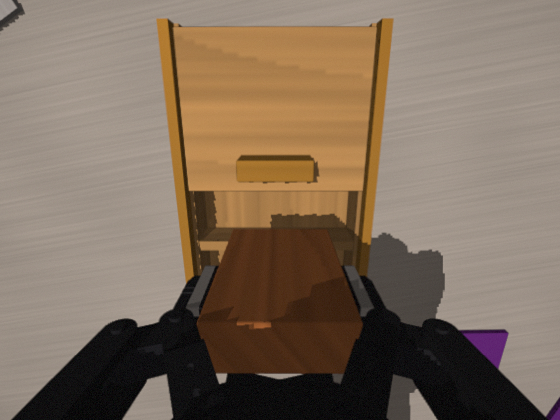

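View pics/P_scene.png

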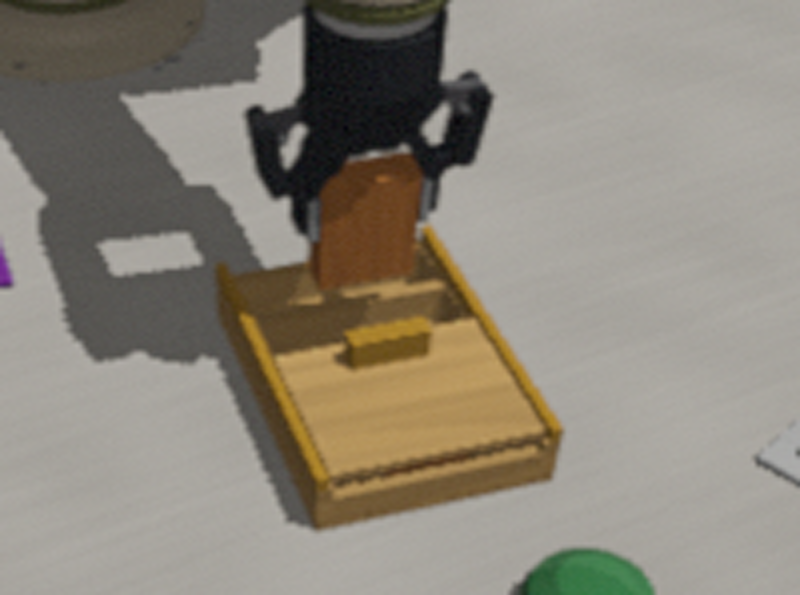

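Run:
```python
from h import *
im,d,c=grab("wrist")
s=env.observe(); p=np.array(s["position"]); R=np.array(s["tool_rot"]); a=-R[:,0]; b=R[:,2]
def loc(P): return (1000*np.c_[(P-p)@a,(P-p)@b]).round(1).tolist()
print("door edge",loc(ray([(280,191)],0.052,c)),"divider z40",loc(ray([(205,229),(215,240),(205,250)],0.040,c)),"runner",loc(ray([(184,191),(378,191)],.054,c)))
cv2.imwrite("pics/P2.png",cv2.resize(im[175:285,170:390,::-1],None,fx=3.6,fy=3.6,interpolation=cv2.INTER_CUBIC))
```

```text
door edge [[24.5, 0.9]] divider z40 [[-10.8, -60.6], [-20.6, -53.1], [-29.8, -62.1]] runner [[25.1, -70.1], [25.0, 73.3]]
```

View pics/P2.png

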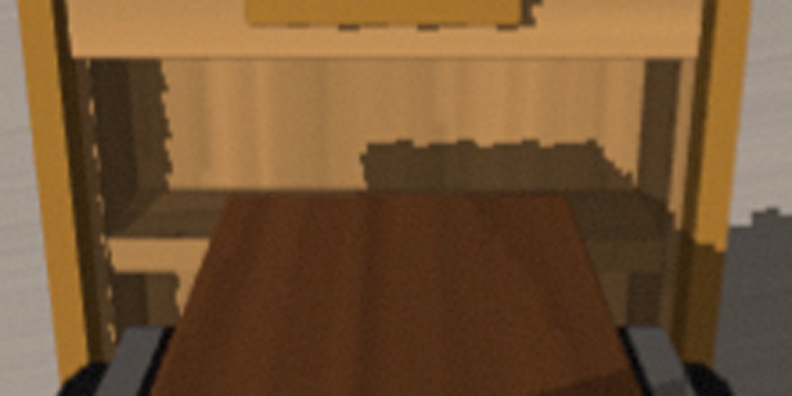

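Well checks: door edge +24.5 (expected +24) and divider edge -21.5 (expected -22), so the block is centred over the well. Lowering.

```bash
python3 -m pendant '[[[0,0,-0.6],0,0.6],[[0,0,-0.6],0,0.6],[[0,0,-0.6],0,0.6],[[0,0,-0.5],0,0.6],[[0,0,-0.2],0,0.6],[[0,0,0],0,0.6],[[0,0,0],0,0.6]]'; python3 -m pendant '[[[0,0,-0.15],0,0.6],[[0,0,0],0,0.6],[[0,0,0],0,0.6]]'; python3 -c "
from h import *
local()"
```

```text
time_s: 55.43
position: [0.5165, -0.0156, 0.0556]
tool_rot: [[-0.984, 0.0, -0.18], [0.18, -0.0, -0.984], [-0.0, -1.0, -0.0]]
ft_force: [0.9, -0.6, -1.1]
grip_width: 0.0597
time_s: 55.68
position: [0.5162, -0.0158, 0.0511]
tool_rot: [[-0.984, 0.001, -0.18], [0.18, -0.0, -0.984], [-0.001, -1.0, 0.0]]
ft_force: [-1.3, 0.3, -0.1]
grip_width: 0.0596
local x -78.9 y 0.1 z 51.1 jaw -100.4 [-1.3  0.3 -0.1]
```

```bash
python3 -m pendant '[[[0,0,-0.12],0,0.6],[[0,0,0],0,0.6],[[0,0,0],0,0.6]]'; python3 -m pendant '[[[0,0,-0.07],0,0.6],[[0,0,0],0,0.6],[[0,0,0],0,0.6]]'
python3 - <<'E'
from h import *
local(); im=tilt()
E
```

```text
time_s: 55.93
position: [0.516, -0.0158, 0.0471]
tool_rot: [[-0.984, -0.0, -0.18], [0.18, 0.0, -0.984], [0.0, -1.0, -0.0]]
ft_force: [0.0, -1.2, -0.8]
grip_width: 0.0597
time_s: 56.18
position: [0.5164, -0.0159, 0.0454]
tool_rot: [[-0.984, 0.001, -0.18], [0.18, -0.0, -0.984], [-0.001, -1.0, 0.0]]
ft_force: [-0.4, -0.2, 4.6]
grip_width: 0.0598
local x -78.7 y 0.1 z 45.4 jaw -100.4 [-0.4 -0.2  4.6]
plane n [-1.    -0.     0.002] angle from z 89.9 pts 9530 a range [10.6 12.3] z range [-21.7  53.7]
plane n [-0.006 -0.005  1.   ] angle from z 0.3 pts 6052 a range [-12.   10.2] z range [52.4 54.3]
```

```bash
python3 -m pendant '[[[0,0,0.02],0,0.66],[[0,0,0],0,0.7],[[0,0,0],0,0.78],[[0,0,0],0,0.82],[[0,0,0],0,0.82],[[0,0,0.1],0,0.82],[[0,0,0.3],0,0.82],[[0,0,0.5],0,0.82],[[0,0,0.8],0,0.82],[[0,0,1],0,0.82],[[0,0,1],0,0.82],[[0,0,1],0,0.82]]' && python3 -m pendant '[[[0,-0.5,1],0,1],[[0,-1,0.5],0,1],[[0,-1,0],0,1],[[0,-1,0],0,1],[[0,-1,0],0,1],[[0,-1,0],0,1],[[0,-1,0],0,1],[[0,-1,0],0,1],[[0,0,0],0,1],[[0,0,0],0,1]]'
python3 - <<'E'
from h import *
e=np.array([.9836,-.1805]);n=np.array([.1805,.9836]);o=np.array([.5938,-.0302])
for k in ("top","scene"):
    im,d,c=grab(k); save("Q_"+k,im)
    X=cloud(d,c); L=np.stack([(X[...,:2]-o)@e,(X[...,:2]-o)@n,X[...,2]],-1)
    m=(L[...,2]>.09)&(L[...,2]<.105)&(abs(L[...,0]+.079)<.06)&(abs(L[...,1])<.06)&(d>0)
    print(k,"block top",m.sum(),L[m].mean(0).round(4),cv2.minAreaRect((L[m][:,:2]*1000).astype(np.float32)))
    m=(L[...,2]>.066)&(L[...,2]<.085)&(abs(L[...,0]+.034)<.02)&(abs(L[...,1])<.04)&(d>0); print("handle",L[m].mean(0).round(4))
im,d,c=grab("scene"); save("Q_crop",cv2.resize(im[150:300,240:400],None,fx=5,fy=4,interpolation=cv2.INTER_CUBIC))
E
```

```text
time_s: 57.23
position: [0.5158, -0.0158, 0.1889]
tool_rot: [[-0.984, 0.0, -0.18], [0.18, -0.0, -0.984], [-0.0, -1.0, 0.0]]
ft_force: [1.2, -0.3, -0.4]
grip_width: 0.0695
time_s: 58.07
position: [0.5157, -0.2418, 0.2319]
tool_rot: [[-0.983, 0.0, -0.183], [0.183, 0.0, -0.983], [0.0, -1.0, -0.0]]
ft_force: [-0.6, 0.7, 0.2]
grip_width: 0.0857
top block top 217 [-0.0817 -0.0015  0.0977] ((-81.61371612548828, -1.4289073944091797), (59.85591506958008, 24.634868621826172), 89.72305297851562)
handle [-0.0372  0.0019  0.0768]
scene block top 223 [-0.0772 -0.0045  0.0964] ((-78.95028686523438, -3.138803482055664), (26.06915283203125, 61.1257438659668), 1.7793388366699219)
handle [-0.032  -0.001   0.0748]
```

View pics/Q_crop.png

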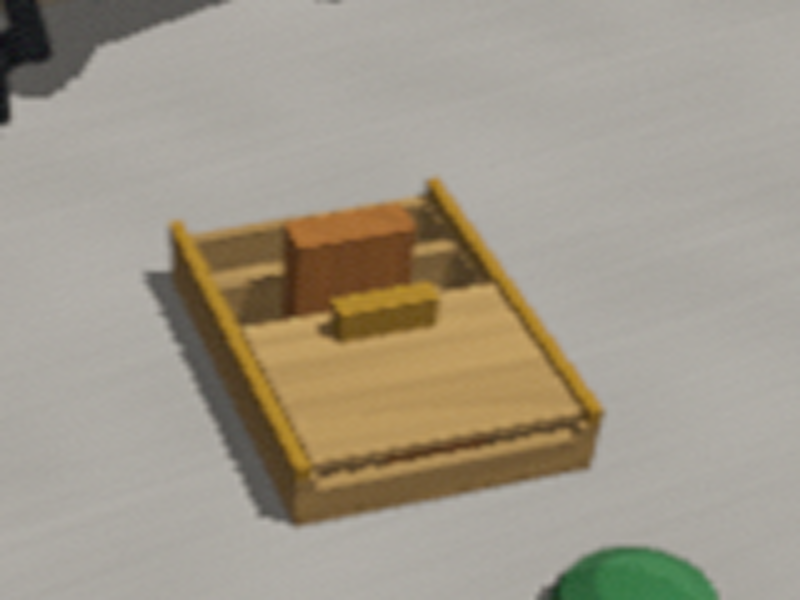

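View pics/Q_top.png

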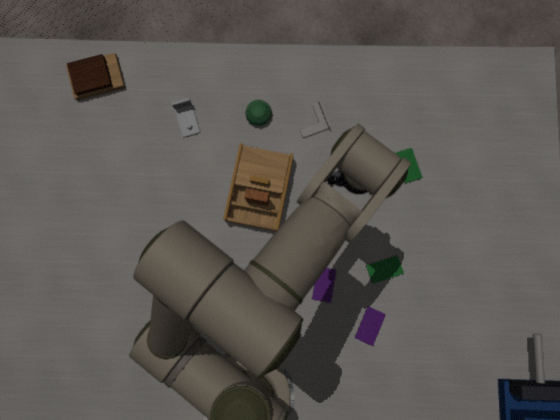

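Run:
```python
from h import *
im,d,c=grab("scene")
for r in rects(im,c,(3,130,60),(17,255,255),0.007): 
    if abs(r[1]-500)<300 and abs(r[2])<500: print(r)
print(env.observe()["time_s"], env.close_job())
```

```text
([308.0, 214.0], 459.5, 16.3, 107.0, 73.5, -30.4)
the job is handed in; nothing more can be done
58.2667 None
```

I put all three maple plates found on the bench flat in the bay, shut the door, stood the thick block upright in the well, and handed the job in at 58 s.

**What I did**
- I slid the door open to its stop, which I felt at about 31 N.
- I stacked the three plates into one pile. The first lift took only the upper two, so I set them back, gripped lower and lifted all three in one go.
- I tilted the pile on the far wall, slid its -x end under the door's edge and levelled it.
- I pushed the door shut to its stop (about 28 N).
- I tipped the block against the cabinet's side and the bench, let it settle upright, regripped it and set it in the well.

**Last checks**
- **Plates:** their top measured an even 29.8 mm along the bay, where 29 mm is right for three plates lying flat.
- **Door:** the handle sits 94 mm from its open position, within about 1 mm.
- **Block:** it was within 0.3° of upright before I let go. Afterwards both views showed it standing in the well, top at about 97–98 mm, with the arm clear.
- **Bench:** no orange plate is left on it. The paperweight, joiner and bracket look unmoved in the top picture.

**What went less well**
- While tipping the block, I pressed the fingers against the cabinet wall, giving about 47 N at the wrist. I also pressed the block on the bench with about 41 N.
- When I released the block on the bench, its top caught briefly on the gripper's body. I read no notable force, but I can't say how the 40 N rule counts these contacts.
- The side-to-side position of the bay differed by about 2 mm between two wrist views. I went by the closer one and the pile fitted.

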